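Draw the drying boat out of the glass tube with the hook rod

ROBOT

A 7-joint arm with a two-finger parallel gripper is mounted at the origin on the work surface; the furniture and walls round the work are solid. World frame = base frame: x ahead of the robot, y to its left, z up, the work surface at z = 0. Lengths are in m, angles in rad, forces in N, time in s.
With the tool pointing down it reaches from about 0.35 to 0.9 m from the base axis. Payload 19.9 kg.
Tool frame: the origin (TCP) lies midway between the tips of the shut fingers; the grasp point (between the pads) lies 19 mm behind it; z points along the fingers, x is the direction in which the jaws open and shut, and the axes are right-handed (so a half turn about z gives the same grasp; the last joint's range is limited). The gripper opens to 85 mm and grips with 20 to 120 N. Pads are 22 mm wide; open, the fingers measure 114 mm over their backs; the gripper's body (76 mm by 85 mm) begins 54 mm behind the grasp point. The pads swing forward as they close: fully open they stand 13 mm farther back than shut.
Start: joints at [1.258, 0.417, -0.01, 1.614, 0.005, 1.111, -0.053], TCP at [0.167, -0.602, 0.231] pointing down, gripper open.
Joint ranges: [-2.81, 2.81], [-0.39, 2.02], [-1.27, 1.25], [0.06, 2.57], [-1.19, 4.33], [0.19, 2], [-2.82, 2.82]. Speed limits (rad/s): [1.89, 1.89, 2.39, 2.39, 3.01, 3.01, 3.01].

INTERFACE

Orientations are given as a rotation vector (axis times angle).
In Python, from bench import manip, eyes, finish_job gives the robot as it stands.
- The arm moves only by the shell command python3 -m jog 'ROWS'. ROWS is a JSON object of lists of equal length, an entry for each row: "travel": the shift along the tool's x, y, z in units of 25 mm (1.0 is 25 mm), a list of three; "roll": the turn about the tool's z in rad; "claw": the closure, from 0 (fully open) to 1 (shut). In form: {"travel": [[tx, ty, tz], ...], "roll": [roll, ...], "claw": [claw, ...]}. A call has 1 to 5 rows; each row shifts and turns the pose as measured when the row begins, along the tool's axes as they then stand; what a row does not reach is not made up. A row lasts 1/10 s, in which the tool goes at most 50 mm and 8.59 degrees, less where a joint would pass 70% of its speed; a pose out of reach is approached as far as the arm can. A call is refused whole if a number of a shift passes 1 or a number of a turn 0.15, either way. A call with a gripper value outside its range is refused whole. The fingers move at their own pace and stop on an object; the grip force is fixed at half the most. Time passes only in rows, so rows that do not move let the fingers close. It gives the time, the measured TCP pose, the force and the opening at its end, in the units of the state.
- manip.get_obs(): the state, without advancing time (a new reading comes with each control period).
- eyes.grab_frame(name): name is "scene" or "side" or "wrist"; returns (picture, depth): 400x640x3 uint8, blue, green, red; 400x640 float32, m along the optical axis (not along the pixel's ray), 0 where there is no reading.
- eyes.get_calibration(name): a dict with "fx", "fy", "cx", "cy" (pixels), "R" (3x3) and "t" (3): a world point X has camera coordinates R X + t; the wrist camera has in their place "T_tool_cam" (4x4, takes a point from camera to tool coordinates, whose origin is the TCP and whose axes are the tool frame's). Camera axes: x right, y down, z forward; pixel columns grow to the right and rows downward; lengths in m; the calibration is good to about 2 mm. The wrist camera is an equidistant fisheye: a pixel r from the principal point sees the ray r / f radians off the axis. A picture is of the moment at which its call begins: read the wrist's pose just before it. get_calibration takes no time and is no camera call.
- finish_job(): hands the job in, once; it reports no verdict.
The state is a dict: "time_s": time; "joints": joint angles; "joint_velocities": joint speeds; "joint_torque": joint torques, N m; "tcp_pos": TCP position; "tcp_rot": TCP orientation; "contact_force": force on the tool from outside, world axes, zero at the start; "torque": the same for the moment, N m; "finger_gap": finger opening in m.
Only numpy, scipy, OpenCV 4.12 (cv2) and the standard library are available. Lean on these libraries where they do the work, as an engineer would, in place of code of your own. Each camera call takes 0.05 s, during which the arm holds its last target.

TASK

Pick up the hook rod from the low bench riser, reach into the horizontal glass drying tube with it, catch the upright loop of the metal boat with the hook and draw the boat fully out of the tube, so that it stands upright on the lipped tray in front of the mouth. Then unhook it and lay the hook rod flat on the riser again. Do not touch the boat with the gripper, and leave the jar and the vial standing near by where they are.

Things in the scene. Friction and masses are not known exactly. Their poses are not given: they have to be found in the camera images.
- tube: fixed horizontal glass drying tube on an aluminium stand. Origin on the worktop (z = 0) right below the mouth; x runs level into the bore, y across it, z up. Clamps reach 50 mm from the tube's axis (195 mm high); base plate 250 x 100 x 10 mm, from x = -75 to 175 mm.
- mouth (a point): centre of the tube's mouth, 145 mm above the worktop; axes as the tube. The bore is round, 84 mm in diameter (rim 5 mm thick), and runs along x from the mouth to a closed end 160 mm in.
- tray (a point): centre of the top face of the lipped steel tray in front of the mouth, 117 mm above the worktop, at tube x = -50 mm. The same flat plate runs on level into the bore as its floor. Between its side lips the tray is 62 mm wide; side and end lips stand 5 mm high; the end lip's inner face is 99 mm before the mouth.
- boat: loose dark steel open boat 70 x 44 x 20 mm (0.15 kg) standing on the hearth plate inside the tube. Origin at the centre of its underside, z up, its -x end (with the loop) faces the mouth. It slides freely on the plate.
- boat_loop (a point): centre of the boat's loop: an upright ring of steel bar 5 mm thick, 22 mm clear inside, 32 mm outside, in the boat's x-z plane, so its hole runs along the boat's y. It stands 49 mm ahead (-x) of the boat's origin and 28 mm above its underside (at the height of the bore axis), and starts 33 to 69 mm inside the mouth.
- hook_grip (a point): centre of the hook rod's wooden handle, 100 x 16 x 20 mm (x, y, z), lying flat on the riser at the start, centre 10 mm above its top. x runs along the rod to the hook end, z up. A steel shank 6 mm thick runs on at centre height to x = 150 mm, where it turns square to +y into a prong 6 mm thick that ends at y = 21 mm. 0.09 kg.
- hook_prong (a point): point on the axis of the hook's prong, half-way along it: 150 mm ahead (x) of hook_grip and 9 mm to its +y. Axes as hook_grip.
- jar: bystander: glass jar with a metal lid, 75 mm across, 97 mm high; origin at the centre of its underside
- vial: bystander: slim capped vial, 28 mm across, 84 mm high; origin at the centre of its underside
- riser: fixed low bench riser: a grey top board 220 x 80 x 10 mm on two end legs and a rail, top face 80 mm above the worktop. Origin on the worktop below the board's centre; x along the board, y across it.

How it is judged:
By the outcome, as a careful person would: the job done as asked, in the order asked, and still so for the second after the job is handed in, with the robot touching nothing.
It also fails if it takes over 58 s, if anything falls off the work surface, if the arm or the gripper's body presses on something with over 40 N, if the wrist force passes 120 N, or if a joint passes its speed limit or range.

## Working session

There is one attempt and no reset: what is moved stays moved. The work goes in short steps, Python scripts to look and compute and a shell command to move; the robot and the scene stay as the last step left them, time stands still between calls to the robot, and variables do not carry over. Pictures are saved under pics/ and viewed, and the job is handed in when it is done.

```bash
ls; mkdir -p pics
python3 - <<'E'
from bench import manip, eyes
import cv2
print(manip.get_obs())
for n in("scene","side","wrist"):
    p,d=eyes.grab_frame(n); cv2.imwrite(f"pics/{n}0.png",p)
    import numpy as np; np.save(f"pics/{n}0.npy",d)
    c=eyes.get_calibration(n); print(n,c)
E
```

```text
pics
{'time_s': 0.0, 'joints': array([ 1.25849927,  0.41797059, -0.01029672,  1.61417213,  0.00471802,
        1.11066947, -0.05300478]), 'joint_velocities': array([-0.00089739,  0.00133594, -0.00052534,  0.00063898,  0.00052421,
       -0.00169792,  0.00018654]), 'joint_torque': array([ 1.92506532e-04, -8.64433193e+01,  6.79179467e-01, -4.34891939e+01,
        1.90192211e-02,  7.48873805e-03, -1.00957568e-04]), 'tcp_pos': array([ 0.16707867, -0.6019034 ,  0.23066327]), 'tcp_rot': array([-2.50047167e+00,  1.90085683e+00,  1.59284845e-03]), 'contact_force': array([0.48885983, 0.04287609, 0.52477507]), 'torque': array([ 0.00138805,  0.01718229, -0.00679975]), 'finger_gap': 0.08528847346598652}
scene {'fx': 518.8702813364575, 'fy': 518.8702813364575, 'cx': 321.38376315563556, 'cy': 206.19501783005023, 'R': array([[ 0.06251063, -0.99801245,  0.00797333],
       [-0.87985242, -0.05887726, -0.47158583],
       [ 0.47111798,  0.02246378, -0.88178412]]), 't': array([-0.18061   ,  0.54230943,  1.51184116])}
side {'fx': 389.4902208760499, 'fy': 389.4902208760499, 'cx': 315.56523117359967, 'cy': 206.68445260223803, 'R': array([[ 0.90315121, -0.42929556,  0.0048182 ],
       [-0.16838374, -0.36452438, -0.91584327],
       [ 0.3949238 ,  0.82633365, -0.40150703]]), 't': array([-0.60006632,  0.13173179,  1.10774763])}
wrist {'fx': 309.70691628693146, 'fy': 309.70691628693146, 'cx': 315.98247123309005, 'cy': 204.1300986822869, 'T_tool_cam': array([[ 9.99999127e-01, -4.59624549e-06,  1.32125272e-03,
        -6.20599621e-04],
       [-3.95166043e-04,  9.53181051e-01,  3.02399947e-01,
        -7.76795843e-02],
       [-1.26078296e-03, -3.02400205e-01,  9.53180217e-01,
        -1.41711783e-01],
       [ 0.00000000e+00,  0.00000000e+00,  0.00000000e+00,
         1.00000000e+00]])}
```

View pics/scene0.png

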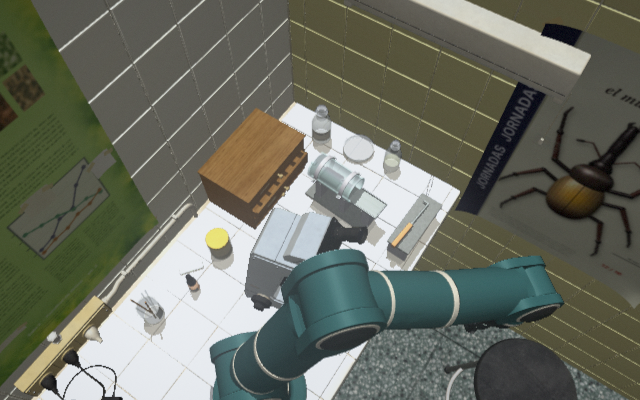

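View pics/side0.png

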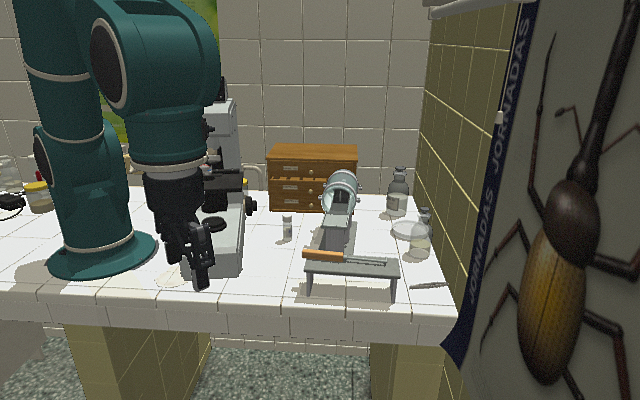

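View pics/wrist0.png

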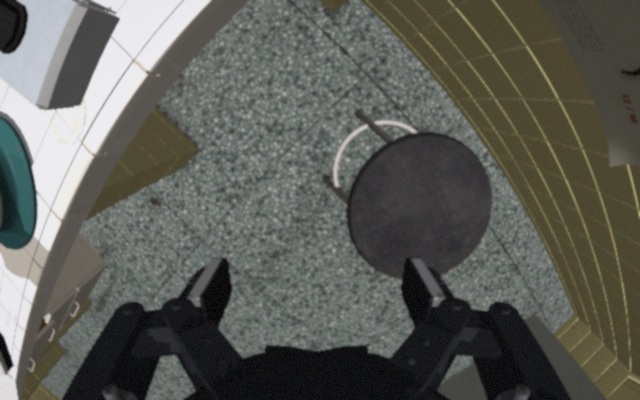

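Run:
```python
import cv2
p=cv2.imread("pics/scene0.png"); cv2.imwrite("pics/s1.png",cv2.resize(p[95:270,280:470],None,fx=4,fy=4,interpolation=2)[:600])
cv2.imwrite("pics/s1.png",cv2.resize(p[120:270,290:470],(720,600),interpolation=2))
p=cv2.imread("pics/side0.png"); cv2.imwrite("pics/s2.png",cv2.resize(p[150:310,260:460],(750,600),interpolation=2))
```

```text
(no output)
```

View pics/s1.png

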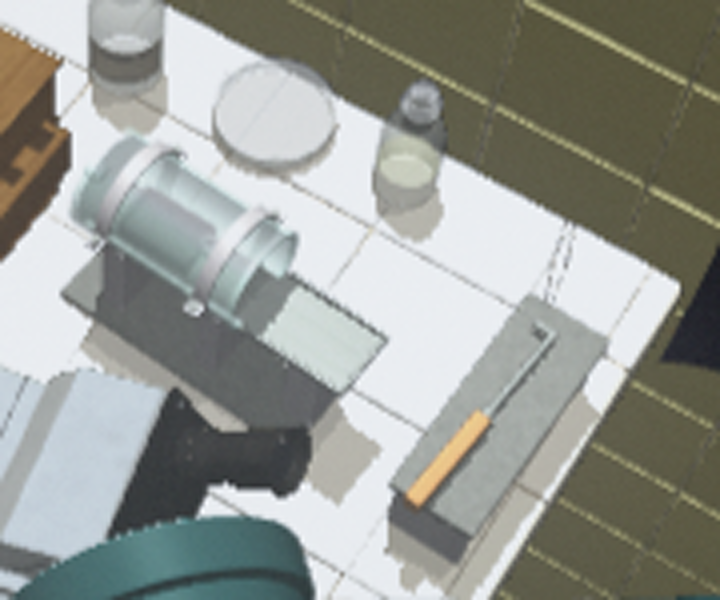

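View pics/s2.png

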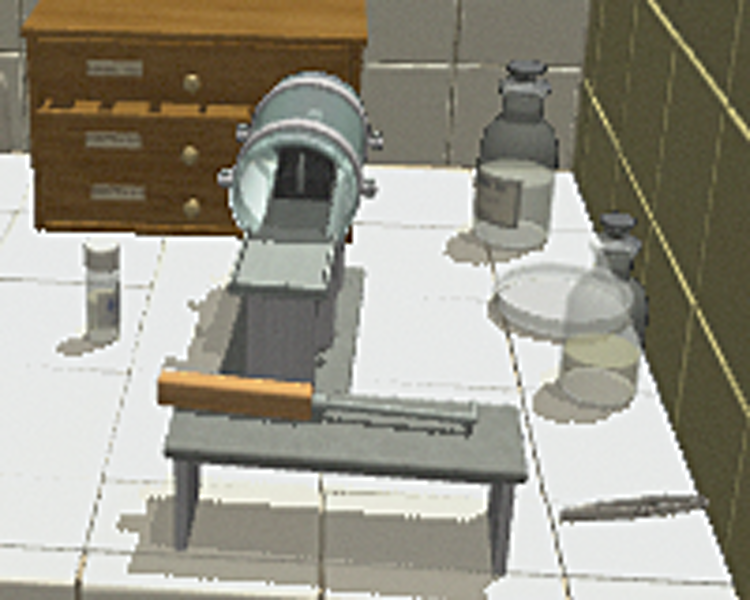

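```bash
cat > h.py <<'E'
import numpy as np, cv2
from bench import manip, eyes
from scipy.spatial.transform import Rotation as Ro
def ray(name,u,v,obs=None):
    c=eyes.get_calibration(name); x=(np.asarray(u,float)-c['cx'])/c['fx']; y=(np.asarray(v,float)-c['cy'])/c['fy']
    if name!='wrist':
        d=np.stack([x,y,np.ones_like(x)],-1); return -c['R'].T@c['t'], d@c['R']
    th=np.hypot(x,y); s=np.where(th>1e-9,np.sin(th)/np.maximum(th,1e-9),1)
    d=np.stack([x*s,y*s,np.cos(th)],-1); T=c['T_tool_cam']; R=Ro.from_rotvec(obs['tcp_rot']).as_matrix()
    return R@T[:3,3]+obs['tcp_pos'], d@(R@T[:3,:3]).T
def plane(name,u,v,z,obs=None):
    o,d=ray(name,u,v,obs); return o+d*((z-o[2])/d[...,2])[...,None]
def tri(rs):
    A=0;b=0
    for o,d in rs:
        d=d/np.linalg.norm(d); P=np.eye(3)-np.outer(d,d); A=A+P; b=b+P@o
    return np.linalg.solve(A,b)
def pts(name,u,v,dep):
    o,d=ray(name,u,v); return o+d*dep[...,None]
def proj(name,X,obs=None):
    c=eyes.get_calibration(name)
    if name!='wrist': p=c['R']@X+c['t']; return np.array([c['fx']*p[0]/p[2]+c['cx'],c['fy']*p[1]/p[2]+c['cy']])
    T=c['T_tool_cam'];R=Ro.from_rotvec(obs['tcp_rot']).as_matrix()
    p=T[:3,:3].T@(R.T@(np.asarray(X)-obs['tcp_pos'])-T[:3,3]); r=np.hypot(p[0],p[1]); th=np.arctan2(r,p[2])
    return np.array([c['fx']*th*p[0]/r+c['cx'],c['fy']*th*p[1]/r+c['cy']])
def shot(name,tag):
    o=manip.get_obs(); p,d=eyes.grab_frame(name); cv2.imwrite(f"pics/{tag}.png",p); np.save(f"pics/{tag}.npy",d); np.save(f"pics/{tag}_o.npy",o,allow_pickle=True); return o,p,d
def rel(yaw_target,pos_target):
    o=manip.get_obs();R=Ro.from_rotvec(o['tcp_rot']).as_matrix()
    print('tcp',o['tcp_pos'].round(4),'xaxis yaw',np.degrees(np.arctan2(R[1,0],R[0,0])).round(2),'z',R[:,2].round(3))
    if pos_target is not None: print('travel units',(R.T@(np.asarray(pos_target)-o['tcp_pos'])/0.025).round(2))
E
python3 - <<'E'
from h import *
p=cv2.imread("pics/scene0.png"); d=np.load("pics/scene0.npy")
h=cv2.cvtColor(p,cv2.COLOR_BGR2HSV); print(h[232,403], h[245,216])
m=cv2.inRange(h,(8,110,120),(22,255,255)); m[:,:385]=0;m[:180]=0;m[260:]=0;m[:,440:]=0
v,u=np.nonzero(m); print(len(u),u.min(),u.max(),v.min(),v.max())
P=plane('scene',u,v,0.10); r=cv2.minAreaRect(P[:,:2].astype(np.float32)*1000); print(r)
print('depth z',np.median(pts('scene',u,v,d[v,u])[:,2]))
# hook tip, riser corners, tray corners, jar lid
for n,(a,b),z in [('tip',(552,335),.09),('r1',(390,487),.08),('r2',(470,540),.08),('r3',(608,345),.08),('r4',(530,293),.08),
  ('t1',(388,340),.12),('t2',(345,392),.12),('t3',(300,285),.12),('t4',(250,325),.12)]:
    print(n,plane('scene',290+a/4,120+b/4,z).round(4), d[int(120+b/4),int(290+a/4)])
print('jar',plane('scene',217,238,.097))
for n,(a,b),z in [('vialtop',(102,250),.084),('tray l',(232,285),.12),('tray r',(330,290),.12),('hl',(160,385),.09)]:
    print(n,plane('side',260+a/3.75,150+b/3.75,z).round(4))
print('jar? scene',proj('scene',np.array([.6,-.2,0])))
E
```

```text
[ 18 104 234] [ 28 123 234]
4 394 399 240 245
((459.03631591796875, -388.05694580078125), (2.765655517578125e-05, 24.15365982055664), 49.13627243041992)
depth z 0.10034415137088937
tip [ 0.6103 -0.4939  0.09  ] 1.7110611
r1 [ 0.4689 -0.3621  0.08  ] 1.663109
r2 [ 0.4274 -0.4251  0.08  ] 1.7249817
r3 [ 0.6095 -0.5419  0.08  ] 1.8035346
r4 [ 0.6548 -0.4789  0.08  ] 1.7341236
t1 [ 0.5802 -0.3555  0.12  ] 1.8090575
t2 [ 0.5309 -0.3215  0.12  ] 1.6540625
t3 [ 0.6265 -0.2835  0.12  ] 1.6971593
t4 [ 0.5865 -0.244   0.12  ] 1.6767267
jar [0.43847928 0.17722161 0.097     ]
vialtop [ 0.4965 -0.1591  0.084 ]
tray l [ 0.5292 -0.321   0.12  ]
tray r [ 0.5865 -0.356   0.12  ]
hl [ 0.4505 -0.3767  0.09  ]
jar? scene [337.76100801 213.78187255]
```

```bash
python3 - <<'E'
from h import *
d=np.load("pics/scene0.npy")
for u,v in [(350,235),(365,235),(300,220),(275,235),(320,245),(275,290),(395,155),(340,170),(260,130),(300,165)]:
    print((u,v),pts('scene',np.array(u),np.array(v),d[v,u]).round(3))
d=np.load("pics/side0.npy")
for u,v in [(215,180),(220,110),(228,190),(215,222),(340,265)]:
    print((u,v),pts('side',np.array(u),np.array(v),d[v,u]).round(3))
rel(0,[.5,-.41,.33])
E
python3 -m jog '{"travel":[[-0.25,-0.4,-1],[-0.25,-1,-1],[-0.25,-1,-1],[-0.25,-1,-1],[-0.25,-1,0]],"roll":[0,0.05,0.1,0.1,0.1],"claw":[0,0,0,0,0]}'
```

```text
(350, 235) [ 0.285 -0.225  0.505]
(365, 235) [ 0.296 -0.261  0.487]
(300, 220) [ 0.346 -0.103  0.445]
(275, 235) [ 0.316 -0.042  0.412]
(320, 245) [ 0.266 -0.157  0.481]
(275, 290) [ 0.254 -0.031  0.173]
(395, 155) [ 0.793 -0.386  0.094]
(340, 170) [ 0.661 -0.198  0.186]
(260, 130) [0.792 0.073 0.196]
(300, 165) [ 0.721 -0.062  0.108]
(215, 180) [ 0.298 -0.175  0.233]
(220, 110) [ 0.322 -0.197  0.409]
(228, 190) [ 0.314 -0.241  0.226]
(215, 222) [ 0.287 -0.17   0.114]
(340, 265) [ 0.514 -0.449  0.08 ]
tcp [ 0.1671 -0.602   0.2308] xaxis yaw -74.48 z [-0.     0.001 -1.   ]
travel units [ -3.84 -14.88  -3.96]
time_s: 0.65
tcp_pos: [0.2681, -0.5524, 0.3325]
tcp_rot: [-2.111, 2.325, 0.008]
contact_force: [0.5, -0.4, 0.1]
finger_gap: 0.0853
```

Run:
```python
from h import *
rel(0,[.5,-.41,.33])
```

```text
tcp [ 0.2681 -0.5524  0.3325] xaxis yaw -95.55 z [-0.003  0.005 -1.   ]
travel units [-6.57 -8.68  0.1 ]
```

```bash
python3 -m jog '{"travel":[[-0.7,-1,0],[-0.75,-0.95,0],[-0.85,-0.85,0],[-0.9,-0.75,0],[-1,-0.7,0]],"roll":[0.08,0.08,0.08,0.08,0.08],"claw":[0,0,0,0,0]}'
python3 -m jog '{"travel":[[-1,-0.6,0],[-1,-0.6,0],[-0.7,-0.5,0]],"roll":[0.08,0,0],"claw":[0,0,0]}'
python3 - <<'E'
from h import *
rel(0,[.5,-.41,.33]); print(manip.get_obs()['joints'].round(2))
shot('wrist','w1'); shot('side','sd1')
E
```

```text
time_s: 1.15
tcp_pos: [0.4036, -0.4756, 0.3324]
tcp_rot: [1.58, -2.715, -0.009]
contact_force: [-0.1, -0.6, 0.8]
finger_gap: 0.0854
time_s: 1.45
tcp_pos: [0.4795, -0.4383, 0.3318]
tcp_rot: [1.463, -2.779, -0.011]
contact_force: [0.1, -0.2, -0.2]
finger_gap: 0.0859
tcp [ 0.4795 -0.4383  0.3318] xaxis yaw -124.47 z [-0.004  0.006 -1.   ]
travel units [-1.4  -0.04  0.08]
[ 0.7   0.4  -0.01  1.41  0.    1.34 -1.48]
```

View pics/w1.png

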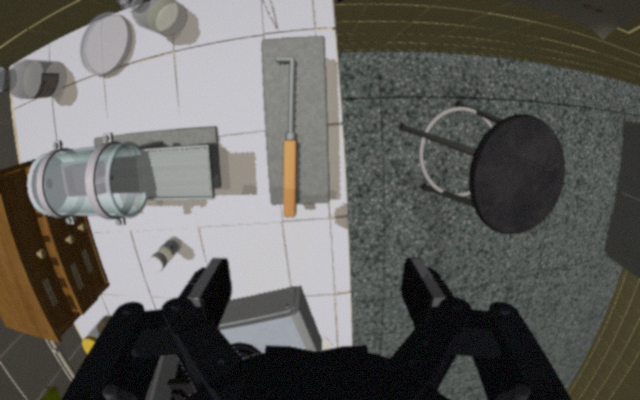

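View pics/sd1.png

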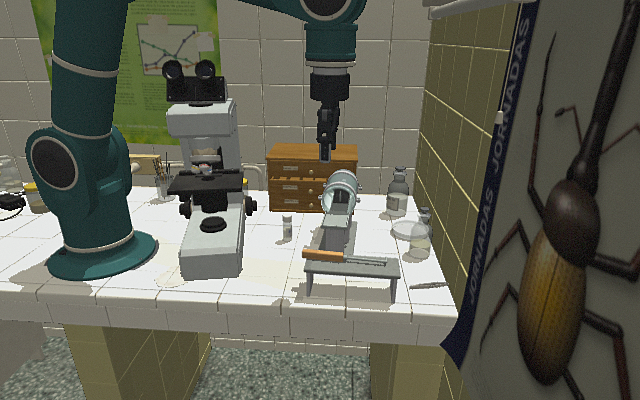

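```bash
cat > m1.py <<'E'
from h import *
import sys
tag=sys.argv[1]
o=np.load(f"pics/{tag}_o.npy",allow_pickle=True).item(); p=cv2.imread(f"pics/{tag}.png")
h=cv2.cvtColor(p,cv2.COLOR_BGR2HSV); m=cv2.inRange(h,(8,110,120),(22,255,255)); 
n,l,s,c=cv2.connectedComponentsWithStats(m); print(s[1:][s[1:,4]>200])
E
python3 m1.py w1
python3 - <<'E'
import cv2
p=cv2.imread("pics/w1.png"); cv2.imwrite("pics/w1a.png",cv2.resize(p[30:230,20:345],(800,492),interpolation=2))
cv2.imwrite("pics/w1b.png",cv2.resize(p[110:230,130:310],(800,533),interpolation=2))
E
```

```text
[[284 140  12  76 864]]
```

View pics/w1b.png

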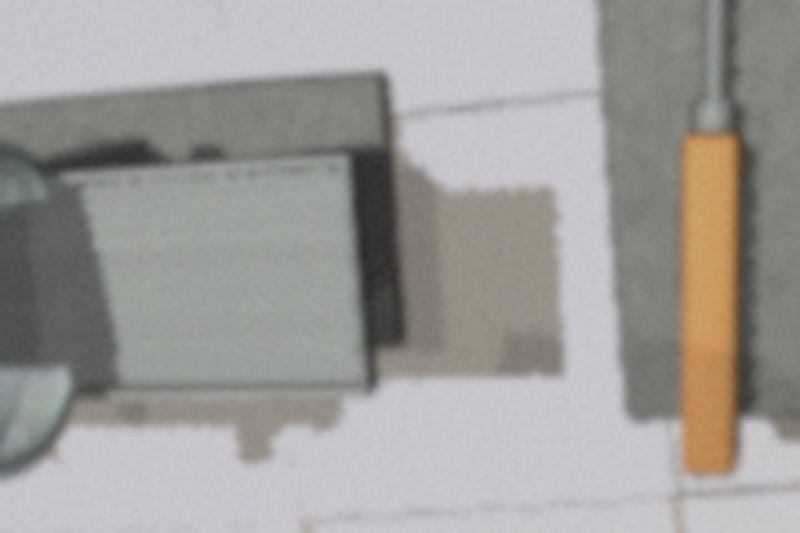

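View pics/w1a.png

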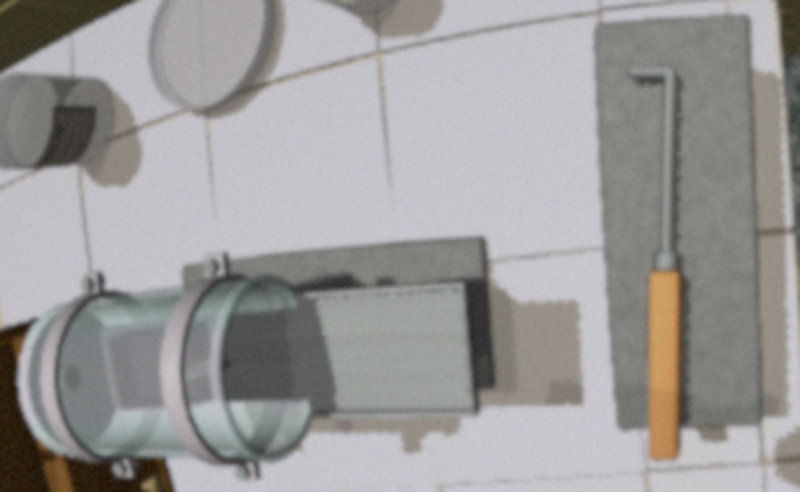

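Run:
```python
from h import *
o=np.load("pics/w1_o.npy",allow_pickle=True).item(); p=cv2.imread("pics/w1.png")
h=cv2.cvtColor(p,cv2.COLOR_BGR2HSV); m=cv2.inRange(h,(8,110,120),(22,255,255)); m[:,:270]=0
v,u=np.nonzero(m)
P=plane('wrist',u,v,0.10,o)[:,:2]*1000; print(cv2.minAreaRect(P.astype(np.float32)))
c,vt=P.mean(0),np.linalg.svd(P-P.mean(0))[2][0]; print(c,np.degrees(np.arctan2(vt[1],vt[0])))
f=lambda a,b,z:plane('wrist',130+a/4.444,110+b/4.444,z,o)
F=lambda a,b,z:plane('wrist',20+a/2.4615,30+b/2.46,z,o)
print('tip corner',F(670,73,.09),'prong end',F(632,75,.09), 'shank start', F(666,262,.09))
T=[f(350,152,.122),f(372,388,.122),f(70,180,.122),f(115,388,.122)]; print(np.round(T,4))
e=T[1]-T[0]; print('width',np.linalg.norm(e[:2]),'across yaw',np.degrees(np.arctan2(e[1],e[0])))
for a,b in((0,2),(1,3)):
    e=T[b]-T[a]; print(np.degrees(np.arctan2(e[1],e[0])))
print('riser',[F(*q,.08).round(4) for q in((597,20),(748,15),(760,425),(620,428))])
print('vial cap', plane('wrist',172,242,.084,o))
```

```text
((490.8594665527344, -405.267822265625), (14.016778945922852, 96.16613006591797), 54.109169006347656)
[ 492.65699857 -406.32080994] 143.92903669658884
tip corner [ 0.60987245 -0.49175193  0.09      ] prong end [ 0.62016115 -0.47598493  0.09      ] shank start [ 0.53239229 -0.43542159  0.09      ]
[[ 0.5836 -0.3552  0.122 ]
 [ 0.529  -0.3189  0.122 ]
 [ 0.6312 -0.2803  0.122 ]
 [ 0.5762 -0.251   0.122 ]]
width 0.06553671075510274 across yaw 146.40248362381712
57.56593758087719
55.21683902205703
riser [array([ 0.6576, -0.4782,  0.08  ]), array([ 0.6147, -0.5418,  0.08  ]), array([ 0.4316, -0.4249,  0.08  ]), array([ 0.4733, -0.3611,  0.08  ])]
vial cap [ 0.5133919  -0.19903992  0.084     ]
```

```bash
python3 -m jog '{"travel":[[-1,0,0.5],[-0.3,0.2,1],[0,0,1],[0,0,1]],"roll":[0.026,0,0,0],"claw":[0,0,0,0]}'
python3 - <<'E'
from h import *
rel(0,[.491,-.405,.084])
E
```

```text
time_s: 1.95
tcp_pos: [0.4948, -0.4081, 0.2439]
tcp_rot: [-1.428, 2.797, 0.005]
contact_force: [-0.4, -0.8, 1.3]
finger_gap: 0.0856
tcp [ 0.4948 -0.4081  0.2439] xaxis yaw -125.91 z [-0.     0.003 -1.   ]
travel units [0.   0.18 6.4 ]
```

```bash
python3 -m jog '{"travel":[[0,0.18,1],[0,0,1],[0,0,1]],"roll":[0,0,0],"claw":[0,0,0]}'
python3 - <<'E'
from h import *
rel(0,[.491,-.405,.084])
shot('wrist','w2')
E
```

```text
time_s: 2.25
tcp_pos: [0.4888, -0.4061, 0.1658]
tcp_rot: [-1.426, 2.799, 0.005]
contact_force: [0.4, -1.4, -0.4]
finger_gap: 0.0853
tcp [ 0.4888 -0.4061  0.1658] xaxis yaw -125.99 z [-0.001  0.003 -1.   ]
travel units [-0.08 -0.06  3.27]
```

View pics/w2.png

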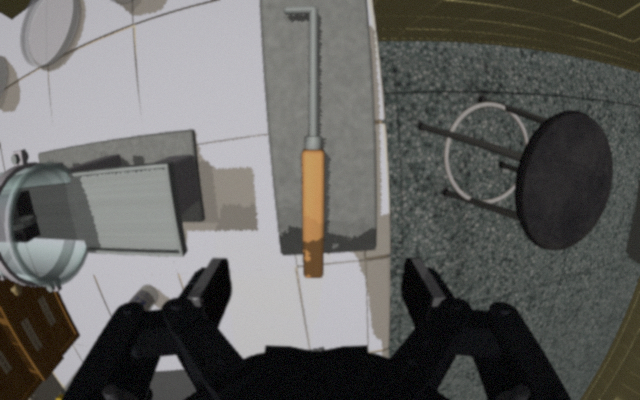

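```bash
python3 -m jog '{"travel":[[-0.08,-0.06,1],[0,0,1],[0,0,1],[0,0,0.25],[0,0,0]],"roll":[0,0,0,0,0],"claw":[0,0,0,0,0]}'
python3 - <<'E'
from h import *
rel(0,[.491,-.405,.084])
E
```

```text
time_s: 2.8
tcp_pos: [0.4868, -0.406, 0.0792]
tcp_rot: [1.421, -2.798, -0.013]
contact_force: [0.5, -0.1, 1.1]
finger_gap: 0.0854
tcp [ 0.4868 -0.406   0.0792] xaxis yaw -126.15 z [-0.007  0.006 -1.   ]
travel units [-0.13 -0.11 -0.19]
```

```bash
python3 -m jog '{"travel":[[-0.12,-0.1,-0.22],[0,0,0]],"roll":[0,0],"claw":[0,0]}'; python3 -m jog '{"travel":[[0,0,0],[0,0,0],[0,0,0],[0,0,0],[0,0,0]],"roll":[0,0,0,0,0],"claw":[1,1,1,1,1]}'
python3 - <<'E'
from h import *
rel(0,[.491,-.405,.084]); shot('wrist','w3')
E
```

```text
time_s: 3.0
tcp_pos: [0.4915, -0.406, 0.0877]
tcp_rot: [1.421, -2.799, -0.01]
contact_force: [-0.3, -1.0, 0.5]
finger_gap: 0.0853
time_s: 3.5
tcp_pos: [0.4927, -0.4068, 0.0909]
tcp_rot: [1.422, -2.8, -0.004]
contact_force: [0.6, -0.4, 1.6]
finger_gap: 0.014
tcp [ 0.4927 -0.4068  0.0909] xaxis yaw -126.16 z [-0.002  0.002 -1.   ]
travel units [-0.02  0.1   0.28]
```

View pics/w3.png

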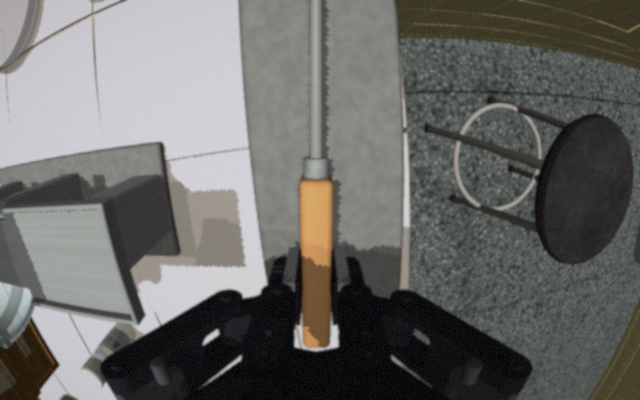

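```bash
python3 -m jog '{"travel":[[0,0,0],[0,0,0],[0,0,0],[0,0.08,0.2],[0,0,0]],"roll":[0,0,0,0,0],"claw":[0.5,0.5,0.5,0.5,0.5]}';  python3 - <<'E'
from h import *
rel(0,[.491,-.405,.084])
E
```

```text
time_s: 4.05
tcp_pos: [0.4906, -0.4054, 0.085]
tcp_rot: [1.422, -2.8, -0.005]
contact_force: [0.4, -0.2, -0.5]
finger_gap: 0.0427
tcp [ 0.4906 -0.4054  0.085 ] xaxis yaw -126.16 z [-0.003  0.002 -1.   ]
travel units [-0.02 -0.    0.04]
```

```bash
python3 -m jog '{"travel":[[0,0,0],[0,0,0],[0,0,0],[0,0,0],[0,0,0]],"roll":[0,0,0,0,0],"claw":[1,1,1,1,1]}';  python3 - <<'E'
from h import *
rel(0,[.491,-.405,.084])
E
```

```text
time_s: 4.55
tcp_pos: [0.4906, -0.4054, 0.0849]
tcp_rot: [1.421, -2.8, -0.005]
contact_force: [0.4, 0.5, -0.1]
finger_gap: 0.0144
tcp [ 0.4906 -0.4054  0.0849] xaxis yaw -126.17 z [-0.003  0.002 -1.   ]
travel units [-0.02 -0.    0.04]
```

```bash
python3 -m jog '{"travel":[[0,0,-0.5],[0,0,-1],[0,0,-1],[0,0,-1],[0,0,-1]],"roll":[0,0,0,0,0],"claw":[1,1,1,1,1]}'; python3 -m jog '{"travel":[[0,0,-1],[0,0,-1],[0.2,0,0],[0.2,0,0],[0.2,0,0]],"roll":[0,0,-0.1,-0.12,-0.14],"claw":[1,1,1,1,1]}'
python3 - <<'E'
from h import *
rel(0,[.53,-.43,.25]); shot('side','sd2')
E
```

```text
time_s: 5.05
tcp_pos: [0.4895, -0.4044, 0.2009]
tcp_rot: [1.42, -2.798, -0.013]
contact_force: [-1.3, -0.3, -0.2]
finger_gap: 0.0146
time_s: 5.55
tcp_pos: [0.4837, -0.4178, 0.2632]
tcp_rot: [-1.914, 2.491, -0.001]
contact_force: [-0.5, -0.1, -0.1]
finger_gap: 0.0146
tcp [ 0.4837 -0.4178  0.2632] xaxis yaw -104.93 z [ 0.    -0.001 -1.   ]
travel units [-0.01 -1.92  0.53]
```

View pics/sd2.png

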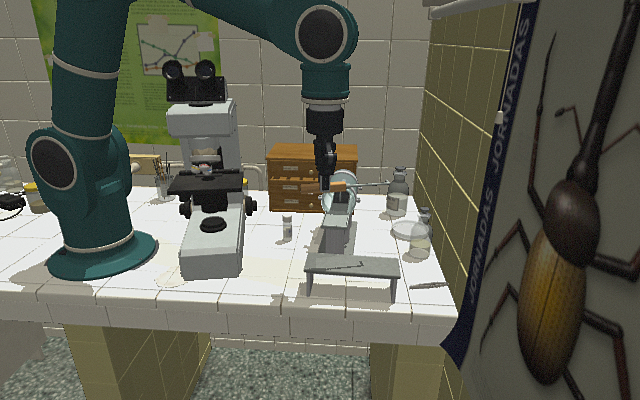

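```bash
python3 -m jog '{"travel":[[0,0,0],[0,0,0],[0,0,0],[0,0,0],[0,0,0]],"roll":[-0.14,-0.14,-0.14,-0.14,-0.14],"claw":[1,1,1,1,1]}'; python3 -m jog '{"travel":[[0,0,0],[0,0,0],[0,0,0],[0,0,0]],"roll":[-0.14,-0.14,-0.14,0],"claw":[1,1,1,1]}'
python3 - <<'E'
from h import *
rel(0,[.53,-.43,.25]); shot('wrist','w4');shot('side','sd3');shot('scene','sc3')
p=cv2.imread("pics/sd3.png"); cv2.imwrite("pics/sd3a.png",cv2.resize(p[150:270,270:430],(800,600),interpolation=2))
p=cv2.imread("pics/sc3.png"); cv2.imwrite("pics/sc3a.png",cv2.resize(p[140:260,290:450],(800,600),interpolation=2))
E
```

```text
time_s: 6.1
tcp_pos: [0.4825, -0.4185, 0.2667]
tcp_rot: [2.662, -1.665, 0.003]
contact_force: [0.6, -1.1, -1.9]
finger_gap: 0.0143
time_s: 6.5
tcp_pos: [0.4821, -0.4179, 0.2691]
tcp_rot: [2.954, -1.062, 0.003]
contact_force: [0.6, 0.1, -0.6]
finger_gap: 0.0144
tcp [ 0.4821 -0.4179  0.2691] xaxis yaw -39.54 z [ 0.001 -0.003 -1.   ]
travel units [ 1.78 -0.85  0.77]
```

View pics/w4.png

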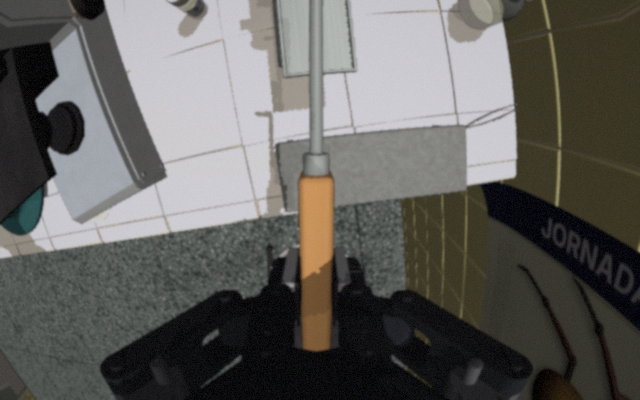

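View pics/sd3a.png

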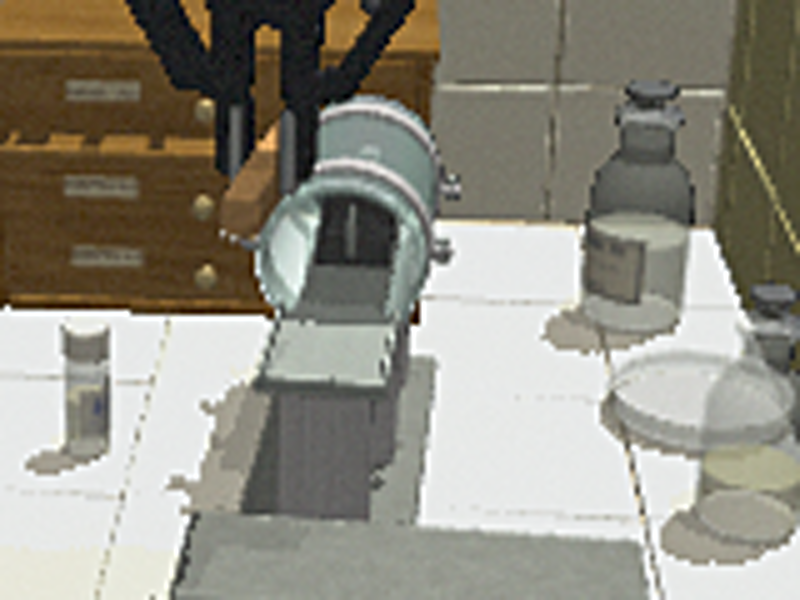

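View pics/sc3a.png

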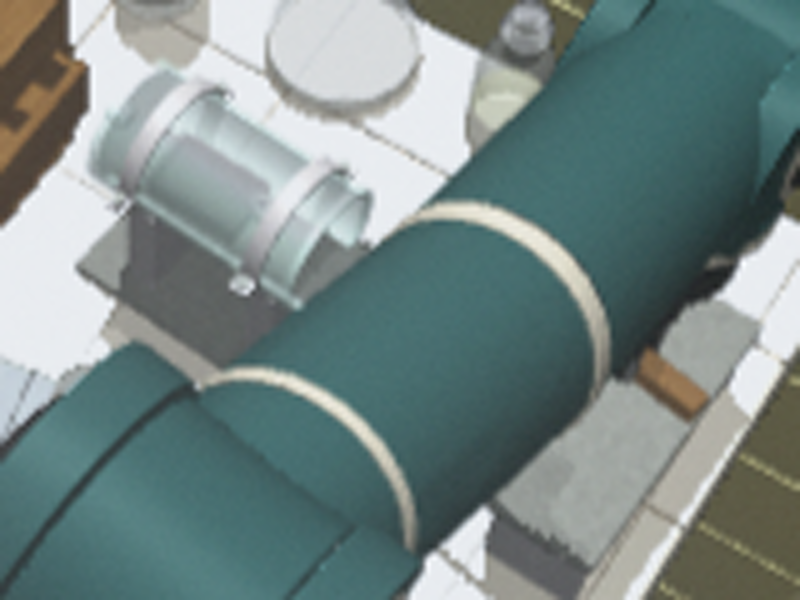

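Run:
```python
from h import *
d=np.load("pics/sd3.npy"); p=cv2.imread("pics/sd3.png")
print(p[188:206,335:347].sum(2)//3)
np.set_printoptions(linewidth=200); print(d[186:206,335:347].round(3))
M=np.array([.6131,-.2529,.145]); u=np.array([.559,.829,0]); y=np.array([-.829,.559,0])
def tf(P): q=P-M; return np.array([q@u,q@y,q[2]]).round(4)
print('loop plane',tf(plane('side',340,196.4,.145)))
for uu,vv in((339,192),(340,192),(340,196),(340,200)): print((uu,vv),tf(pts('side',np.array(uu),np.array(vv),d[vv,uu])))
for a,b,z in((258,385,.122),(390,392,.122),(280,322,.12),(400,330,.12)): print(tf(plane('side',270+a/5,150+b/5,z)))
print('mouth px',proj('side',M), [proj('side',M+y*s).round(1) for s in(.047,-.047)],proj('side',M+[0,0,.047]))
```

```text
[[ 92  98  87  85  93  94 118 121 144 148 177 179]
 [ 46  51  47  44  49  45  48  62  82 104 136 173]
 [ 36  37  42  42  40  49  36  34  46  58  72 111]
 [ 33  42  37  44  44 110  49  37  41  35  40  58]
 [ 33  41  49  41  51 113  55  40  44  42  37  39]
 [ 31  42  48  41  56 110  49  49  48  51  41  46]
 [ 29  52  47  46  77 105  45  43  47  50  52  37]
 [ 43  49  46  42  81  94  57  47  44  54  51  51]
 [ 52  59  52  50  75  92  59  45  46  44  50  52]
 [ 41  44  38  40  76  90  53  43  50  53  50  50]
 [ 45  43  45  36  67  88  50  43  46  43  49  43]
 [ 47  48  43  40  68  87  45  44  45  45  47  41]
 [ 44  40  45  37  68  80  49  47  44  43  44  40]
 [ 46  47  44  37  51  60  44  43  46  42  44  39]
 [ 40  40  39  42  29  37  31  39  40  34  41  37]
 [ 95  95  79  77  80  76  74  80  66  61  66  63]
 [ 95  96  94  95  95  97  95  91  96  99  94  93]
 [ 93  90  95  96  97  93  96  92  98  98  91  97]]
[[1.066 1.063 1.065 1.068 1.065 1.064 1.068 1.071 1.074 1.075 1.079 1.085]
 [1.065 1.069 1.063 1.064 1.064 1.063 1.064 1.065 1.064 1.066 1.074 1.079]
 [1.065 1.062 1.067 1.064 1.061
[... 1020 characters left out ...]
[1.153 1.153 0.    1.15  1.153 1.15  1.152 1.146 1.15  1.149 1.151 1.147]
 [1.15  1.149 1.148 1.15  1.151 1.149 1.145 1.148 1.147 1.153 1.151 1.148]
 [1.142 1.144 1.145 1.144 1.147 1.141 1.14  1.146 1.148 1.146 1.145 1.143]
 [1.134 1.138 1.134 1.135 1.136 1.135 1.137 1.135 1.139 1.139 1.138 1.139]]
loop plane [ 0.0444 -0.0009  0.    ]
(339, 192) [ 0.1275  0.0093 -0.0194]
(340, 192) [ 0.041  -0.0008  0.0149]
(340, 196) [ 0.0331 -0.0018  0.0058]
(340, 200) [ 0.0337 -0.0021 -0.0068]
[-0.1131  0.0309 -0.023 ]
[-0.1104 -0.0362 -0.023 ]
[-0.031   0.0299 -0.025 ]
[-0.0309 -0.0359 -0.025 ]
mouth px [338.2016743  202.32670926] [array([321.5, 201.3]), array([355.1, 203.4])] [338.68613344 186.48952318]
```

Run:
```python
import cv2
p=cv2.imread("pics/sd3.png"); cv2.imwrite("pics/sd3b.png",cv2.resize(p[165:230,315:365],(600,780)[:2],interpolation=cv2.INTER_NEAREST)[:600])
```

```text
(no output)
```

View pics/sd3b.png

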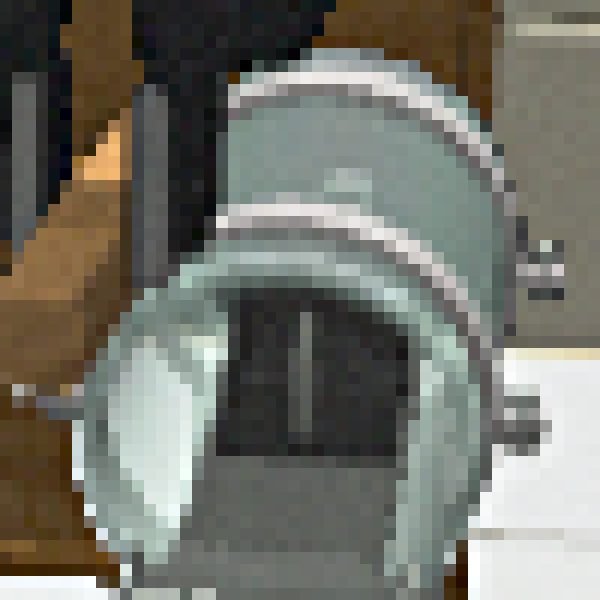

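```bash
python3 - <<'E'
from h import *
o=np.load("pics/w4_o.npy",allow_pickle=True).item(); p=cv2.imread("pics/w4.png")
h=cv2.cvtColor(p,cv2.COLOR_BGR2HSV); m=cv2.inRange(h,(8,110,100),(22,255,255)); m[:,:290]=0;m[:,345:]=0
v,u=np.nonzero(m); print(v.min(),u[v==v.min()+2], u[v==230].min(),u[v==230].max())
R=Ro.from_rotvec(o['tcp_rot']).as_matrix()
T=lambda P:(R.T@(P-o['tcp_pos'])).round(4)
print('handle front top (tool)',T(plane('wrist',316.5,v.min(),o['tcp_pos'][2]+.015,o)))
for vv in (178,200,230,250):
    uu=u[v==vv]; print(vv,T(plane('wrist',(uu.min()+uu.max())/2,vv,o['tcp_pos'][2]+.015,o)))
for vv in (5,40,80,120,145):
    g=p[vv,295:340].sum(1)//3
    print(vv,g)
M=np.array([.6131,-.2529,.145]); uu_=np.array([.559,.829,0]); y=np.array([-.829,.559,0])
tf=lambda P: np.array([(P-M)@uu_,(P-M)@y,P[2]-.145]).round(4)
for a,b in((282,76),(355,70),(274,0),(345,0)): print('tray',tf(plane('wrist',a,b,.122,o)))
E
python3 - <<'E'
import cv2
p=cv2.imread("pics/w4.png"); cv2.imwrite("pics/w4a.png",cv2.resize(p[0:120,240:400],(800,600),interpolation=2))
E
```

```text
176 [300 301 302 303 304 305 306 307 308 309 310 311 312 313 314 315 316 317
 318 319 320 321 322 323 324 325 326 327 328 329 330 331] 300 332
handle front top (tool) [ 0.0001 -0.05   -0.0151]
178 [-0.0003 -0.0492 -0.0151]
200 [-0.0001 -0.0395 -0.0151]
230 [-0.0001 -0.0257 -0.015 ]
250 [-0.0001 -0.0158 -0.015 ]
5 [167 167 167 170 168 171 169 170 170 172 173 172 170 156 123 110 116 126
 134 142 154 159 157 151 141 128 120 126 150 167 177 177 175 174 179 177
 178 178 176 177 178 175 177 175 175]
40 [174 176 175 173 173 172 173 171 174 174 174 176 171 154 126 114 120 130
 136 145 156 163 161 151 142 134 123 130 153 168 176 179 176 180 181 182
 179 178 176 178 181 181 179 176 178]
80 [152 148 148 149 149 152 153 149 148 151 150 150 145 133 117 110 118 132
 139 145 154 163 162 154 144 136 124 133 168 194 203 204 208 202 207 205
 206 207 204 205 205 205 202 204 205]
120 [206 208 207 208 205 207 207 207 207 207 207 208 206 187 152 117 108 121
 131 139 154 158 159 152 147 134 132 142 170 199 207 205 207 205 208 205
 208 208 207 207 207 208 205 209 207]
145 [123 120 120 117 118 119 122 121 122 124 121 128 129 124 111 106 117 130
 136 143 149 155 154 150 147 135 125 118 117 123 123 125 126 123 125 130
 131 129 126 124 123 128 127 127 128]
tray [-0.0988  0.0364 -0.023 ]
tray [-0.0993 -0.0306 -0.023 ]
tray [-0.0226  0.0369 -0.023 ]
tray [-0.0295 -0.0285 -0.023 ]
```

View pics/w4a.png

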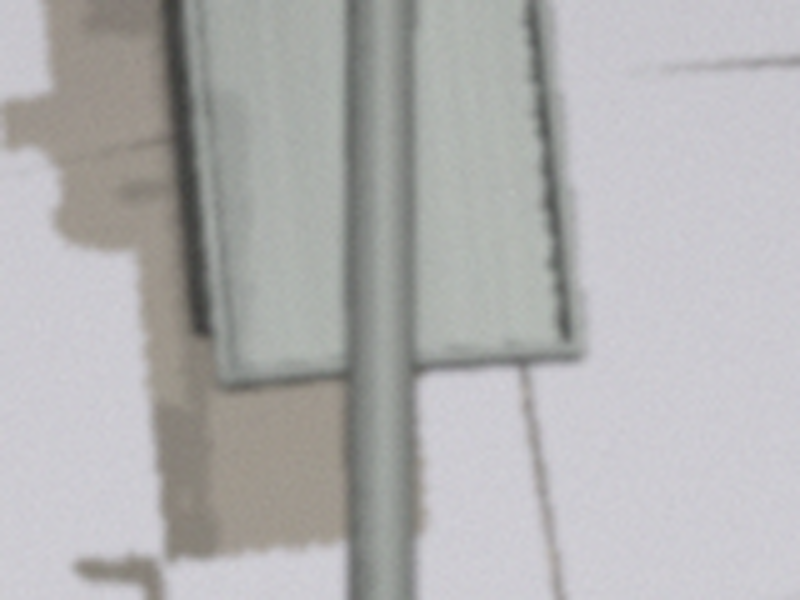

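```bash
cat >> h.py <<'E'
M=np.array([.6131,-.2529,.145]); YAW=np.radians(56.3)
U=np.array([np.cos(YAW),np.sin(YAW),0]); Y=np.array([-U[1],U[0],0])
def tgt(px,ry,z):  # prong tube x, rod axis tube y, hook z -> tcp
    P=M+U*(px-.150)+Y*ry; P[2]=z-.005; return P
def where():
    o=manip.get_obs();R=Ro.from_rotvec(o['tcp_rot']).as_matrix()
    g=o['tcp_pos']+[0,0,.005]; pr=g-R[:,1]*.15
    q=pr-M; print('prong tube x,rod y,z mm',(q@U*1000).round(1),(q@Y*1000).round(1),(pr[2]*1000).round(1),'grip y',((g-M)@Y*1000).round(1),'rod yaw',np.degrees(np.arctan2(-R[1,1],-R[0,1])).round(2),'F',o['contact_force'].round(1),'t',o['time_s'],'gap',o['finger_gap'].round(4))
E
python3 -m jog '{"travel":[[0.6,-0.5,0],[0.7,-0.5,0],[0.4,-0.2,0],[0,0,0]],"roll":[-0.05,-0.05,0,0],"claw":[1,1,1,1]}'
python3 - <<'E'
from h import *
where(); rel(0,tgt(-.03,-.029,.25))
E
```

```text
time_s: 7.05
tcp_pos: [0.5353, -0.4204, 0.2695]
tcp_rot: [2.993, -0.942, 0.002]
contact_force: [-0.6, -0.4, -0.8]
finger_gap: 0.0143Traceback (most recent call last):
  File "<stdin>", line 2, in <module>
  File "h.py", line 39, in where
    q=pr-M; print('prong tube x,rod y,z mm',(q@U*1000).round(1),(q@Y*1000).round(1),(pr[2]*1000).round(1),'grip y',((g-M)@Y*1000).round(1),'rod yaw',np.degrees(np.arctan2(-R[1,1],-R[0,1])).round(2),'F',o['contact_force'].round(1),'t',o['time_s'],'gap',o['finger_gap'].round(4))
                                                                                                                                                                                                                                                            ^^^^^^^^^^^^^^^^^^^^^
AttributeError: 'float' object has no attribute 'round'
```

```bash
sed -i "s/,'gap',o\['finger_gap'\].round(4)/,'gap',o['finger_gap']/" h.py
python3 - <<'E'
from h import *
where(); rel(0,tgt(-.03,-.029,.25)); shot('wrist','w5'); shot('scene','sc5');shot('side','sd5')
p=cv2.imread("pics/sc5.png"); cv2.imwrite("pics/sc5a.png",cv2.resize(p[110:270,290:490],(750,600),interpolation=2))
E
```

```text
prong tube x,rod y,z mm -32.6 -31.5 274.0 grip y -28.3 rod yaw 55.05 F [-0.6 -0.4 -0.8] t 7.05 gap 0.01429049360486126
tcp [ 0.5353 -0.4204  0.2695] xaxis yaw -34.95 z [ 0.    -0.004 -1.   ]
travel units [ 0.02 -0.1   0.98]
```

View pics/sc5a.png

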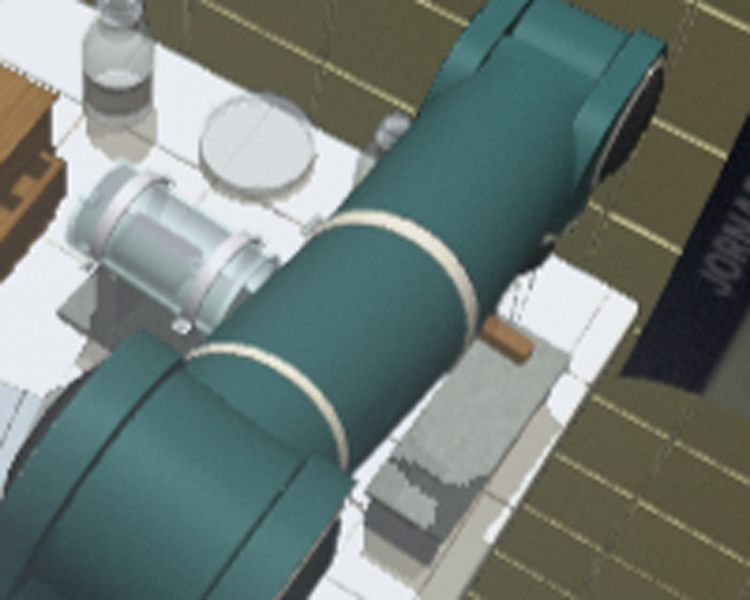

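View pics/sd5.png

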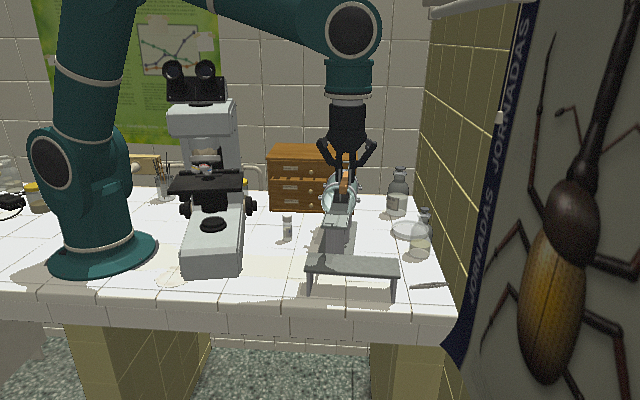

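View pics/w5.png

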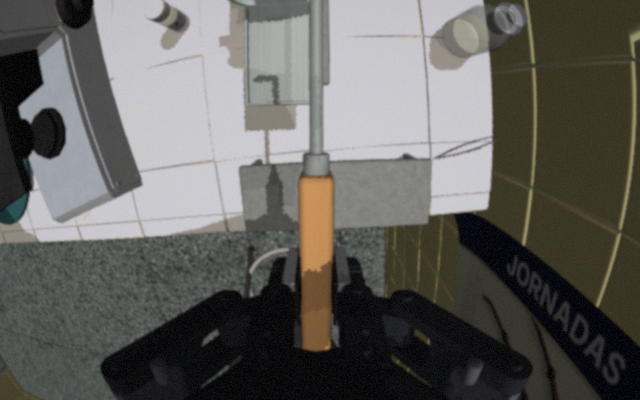

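```bash
python3 -m jog '{"travel":[[0,-0.1,0.5],[0,0,1],[0,0,1],[0,0,1],[0,0,0.7]],"roll":[-0.022,0,0,0,0],"claw":[1,1,1,1,1]}'
python3 - <<'E'
from h import *
where(); rel(0,tgt(-.03,-.029,.146)); shot('wrist','w6')
p=cv2.imread("pics/w5.png"); cv2.imwrite("pics/w5a.png",cv2.resize(p[0:120,220:380],(800,600),interpolation=2))
E
```

```text
time_s: 7.7
tcp_pos: [0.5329, -0.4202, 0.1616]
tcp_rot: [3.0, -0.909, 0.007]
contact_force: [-0.2, 0.3, -0.9]
finger_gap: 0.0143
prong tube x,rod y,z mm -33.7 -26.1 165.8 grip y -26.1 rod yaw 56.29 F [-0.2  0.3 -0.9] t 7.7 gap 0.01427624769001872
tcp [ 0.5329 -0.4202  0.1616] xaxis yaw -33.71 z [ 0.002 -0.008 -1.   ]
travel units [ 0.11 -0.15  0.83]
```

View pics/w6.png

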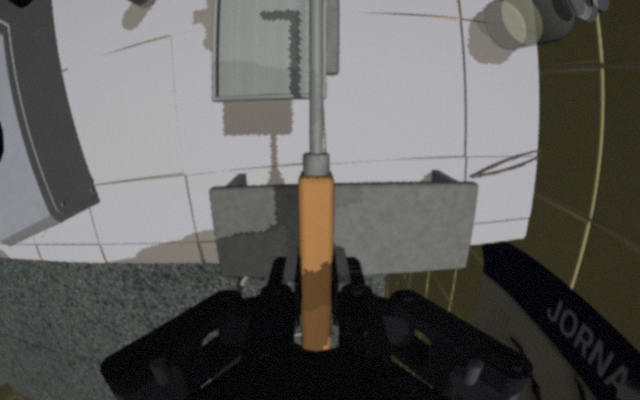

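View pics/w5a.png

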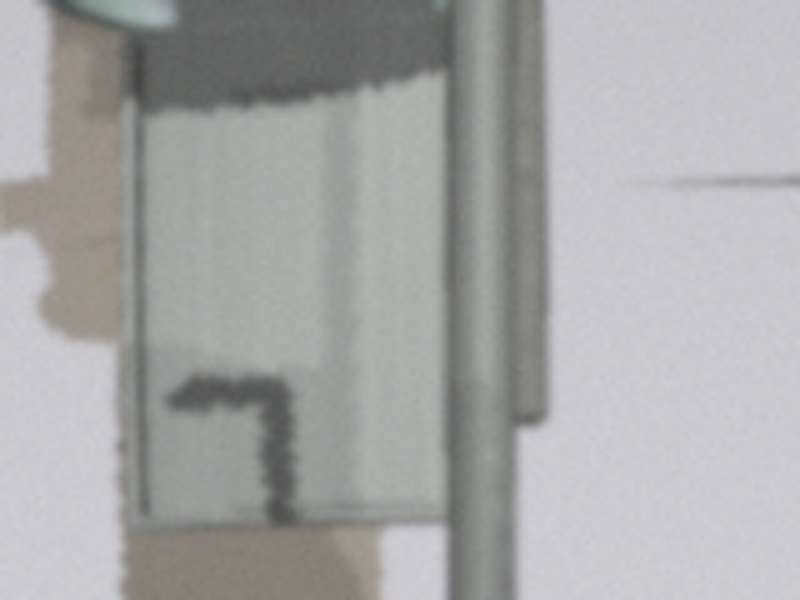

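Run:
```python
from h import *
p=cv2.imread("pics/w6.png"); cv2.imwrite("pics/w6a.png",cv2.resize(p[0:120,190:350],(800,600),interpolation=2))
def tf(P): q=P-M; return np.array([q@U,q@Y]).round(4)
o=np.load("pics/w5_o.npy",allow_pickle=True).item()
for a,b in((127,528),(122,100),(445,520)): print('w5',tf(plane('wrist',220+a/5,b/5,.122,o)))
```

```text
w5 [-0.0991  0.0354]
w5 [-0.0154  0.0344]
w5 [-0.1004 -0.024 ]
```

View pics/w6a.png

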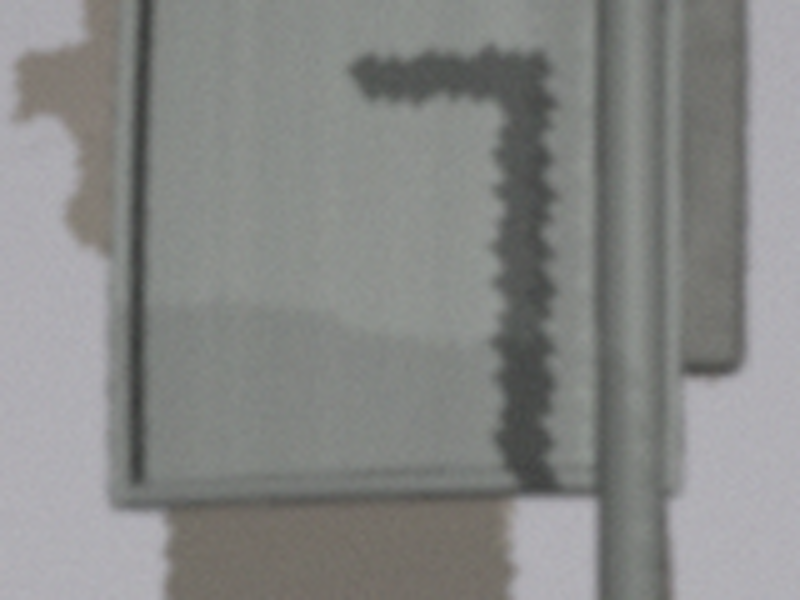

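Run:
```python
from h import *
def tf(P): q=P-M; return np.array([q@U,q@Y]).round(4)
o=np.load("pics/w6_o.npy",allow_pickle=True).item()
for a,b in((113,505),(122,5),(680,492),(600,470),(150,485),(113,250),(682,250)): print('w6',tf(plane('wrist',190+a/5,b/5,.122,o)))
rel(0,tgt(-.03,-.029,.146))
```

```text
w6 [-0.0992  0.035 ]
w6 [-0.036   0.0343]
w6 [-0.0999 -0.032 ]
w6 [-0.0973 -0.0229]
w6 [-0.0971  0.0303]
w6 [-0.0679  0.0347]
w6 [-0.0712 -0.0322]
tcp [ 0.5318 -0.4197  0.1588] xaxis yaw -33.72 z [-0.001 -0.006 -1.   ]
travel units [ 0.16 -0.16  0.71]
```

```bash
python3 -m jog '{"travel":[[0.16,-0.16,0.45],[0,0,0]],"roll":[0,0],"claw":[1,1]}'
python3 - <<'E'
from h import *
where(); rel(0,tgt(-.03,-.029,.146))
E
```

```text
time_s: 7.95
tcp_pos: [0.5367, -0.4183, 0.146]
tcp_rot: [3.001, -0.91, -0.0]
contact_force: [-0.6, 0.6, -1.3]
finger_gap: 0.0143
prong tube x,rod y,z mm -30.0 -28.3 150.2 grip y -28.3 rod yaw 56.27 F [-0.6  0.6 -1.3] t 7.95 gap 0.014250281451220844
tcp [ 0.5367 -0.4183  0.146 ] xaxis yaw -33.73 z [-0.002 -0.005 -1.   ]
travel units [ 0.03 -0.    0.2 ]
```

```bash
python3 -m jog '{"travel":[[0.03,0,0.15],[0,-0.5,0],[0,-0.6,0]],"roll":[0,0,0],"claw":[1,1,1]}'
python3 - <<'E'
from h import *
where(); rel(0,tgt(.048,-.029,.146))
E
```

```text
time_s: 8.25
tcp_pos: [0.5531, -0.3968, 0.1434]
tcp_rot: [2.998, -0.914, 0.003]
contact_force: [0.2, 0.1, -1.1]
finger_gap: 0.0146
prong tube x,rod y,z mm -3.0 -30.5 147.5 grip y -30.0 rod yaw 56.1 F [ 0.2  0.1 -1.1] t 8.25 gap 0.014637669081859145
tcp [ 0.5531 -0.3968  0.1434] xaxis yaw -33.9 z [-0.    -0.007 -1.   ]
travel units [-0.05 -2.04  0.08]
```

Run:
```python
from h import *
shot('scene','sc7'); shot('side','sd7')
p=cv2.imread("pics/sc7.png"); a=cv2.resize(p[110:250,290:430],(600,600),interpolation=2)
cv2.imwrite("pics/sc7a.png",a)
p=cv2.imread("pics/sd7.png"); cv2.imwrite("pics/sd7a.png",cv2.resize(p[150:270,270:430],(800,600),interpolation=2))
where()
```

```text
prong tube x,rod y,z mm -0.1 -29.7 147.7 grip y -29.8 rod yaw 56.34 F [ 0.8  1.  -0.5] t 8.35 gap 0.014593187085113039
```

View pics/sc7a.png

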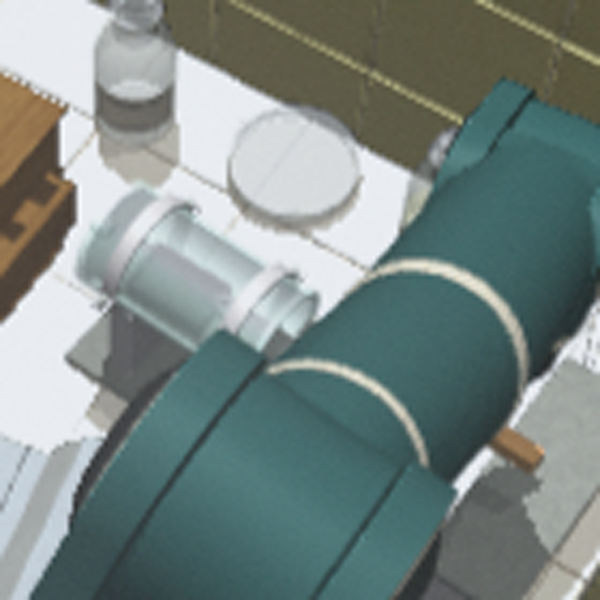

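View pics/sd7a.png

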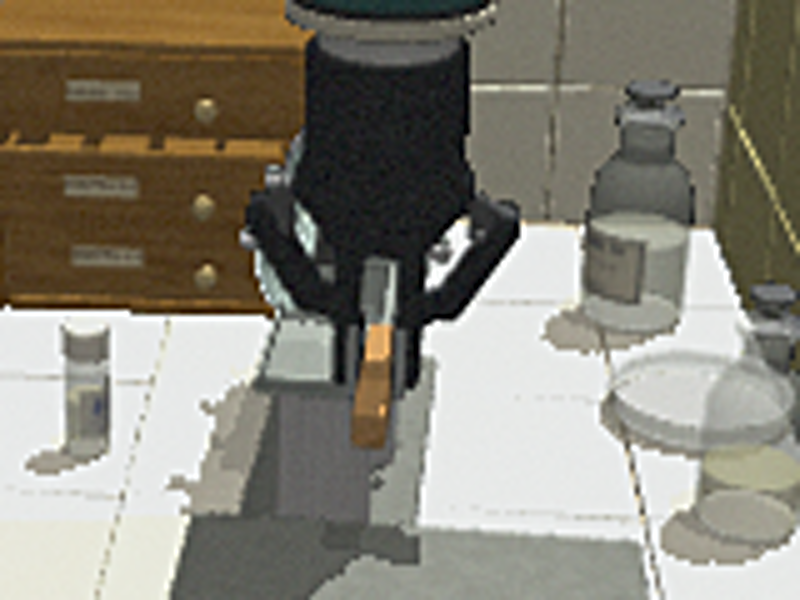

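```bash
python3 -m jog '{"travel":[[0,-0.6,0.04],[0,-0.6,0],[0,-0.3,0],[0,0,0]],"roll":[0,0,0,0],"claw":[1,1,1,1]}'
python3 - <<'E'
from h import *
where(); rel(0,tgt(.048,-.029,.146))
E
```

```text
time_s: 8.75
tcp_pos: [0.578, -0.3597, 0.1433]
tcp_rot: [3.002, -0.905, 0.005]
contact_force: [0.4, -1.2, -0.8]
finger_gap: 0.0145
prong tube x,rod y,z mm 41.7 -29.7 147.6 grip y -30.0 rod yaw 56.44 F [ 0.4 -1.2 -0.8] t 8.75 gap 0.014486473374596659
tcp [ 0.578  -0.3597  0.1433] xaxis yaw -33.55 z [ 0.002 -0.007 -1.   ]
travel units [-0.04 -0.25  0.09]
```

```bash
python3 -m jog '{"travel":[[0,-0.22,0.06],[-0.2,-0.02,0],[-0.2,0,0]],"roll":[0,0,0],"claw":[1,1,1]}'
python3 - <<'E'
from h import *
where(); rel(0,tgt(.048,-.012,.146))
E
```

```text
time_s: 9.05
tcp_pos: [0.5726, -0.3492, 0.1414]
tcp_rot: [3.001, -0.906, 0.005]
contact_force: [-1.6, -0.1, -0.3]
finger_gap: 0.0144
prong tube x,rod y,z mm 47.4 -19.5 145.6 grip y -19.8 rod yaw 56.41 F [-1.6 -0.1 -0.3] t 9.05 gap 0.014363619083045735
tcp [ 0.5726 -0.3492  0.1414] xaxis yaw -33.59 z [ 0.001 -0.007 -1.   ]
travel units [-0.31 -0.02  0.01]
```

```bash
python3 -m jog '{"travel":[[-0.2,0,0],[-0.1,0,0],[0,0,0]],"roll":[0,0,0],"claw":[1,1,1]}'
python3 - <<'E'
from h import *
where(); shot('wrist','w8');shot('scene','sc8')
p=cv2.imread("pics/sc8.png"); a=cv2.resize(p[110:250,290:430],(600,600),interpolation=2)
cv2.imwrite("pics/sc8a.png",a)
E
```

```text
time_s: 9.35
tcp_pos: [0.5644, -0.3453, 0.1415]
tcp_rot: [3.0, -0.908, 0.005]
contact_force: [0.4, 0.2, -0.7]
finger_gap: 0.0146
prong tube x,rod y,z mm 46.1 -10.6 145.6 grip y -10.7 rod yaw 56.33 F [ 0.4  0.2 -0.7] t 9.35 gap 0.0145957978062703
```

View pics/w8.png

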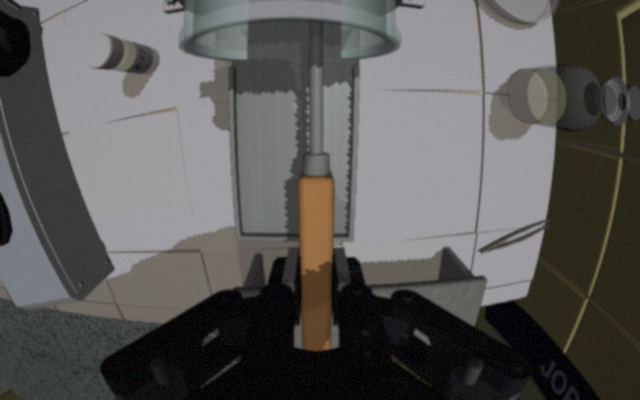

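View pics/sc8a.png

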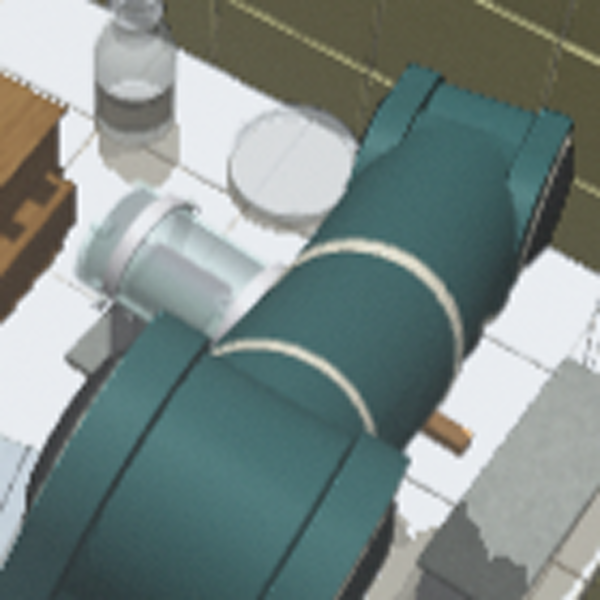

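```bash
python3 -m jog '{"travel":[[0,0.1,0],[0,0.2,0],[0,0.3,0],[0,0.3,0],[0,0.3,0]],"roll":[0,0,0,0,0],"claw":[1,1,1,1,1]}'; python3 -m jog '{"travel":[[0,0.3,0],[0,0.2,0],[0,0.1,0]],"roll":[0,0,0],"claw":[1,1,1]}';python3 - <<'E'
from h import *
where(); shot('wrist','w9');shot('scene','sc9')
p=cv2.imread("pics/sc9.png"); a=cv2.resize(p[110:250,290:430],(600,600),interpolation=2)
cv2.imwrite("pics/sc9a.png",a)
E
```

```text
time_s: 9.95
tcp_pos: [0.5477, -0.3717, 0.1416]
tcp_rot: [3.001, -0.906, 0.006]
contact_force: [0.2, 0.8, -1.4]
finger_gap: 0.0146
time_s: 10.25
tcp_pos: [0.5376, -0.3868, 0.1416]
tcp_rot: [3.0, -0.909, 0.005]
contact_force: [1.8, 1.1, -0.7]
finger_gap: 0.0143
prong tube x,rod y,z mm -3.3 -11.5 145.7 grip y -11.5 rod yaw 56.29 F [ 1.8  1.1 -0.7] t 10.25 gap 0.014336297813704223
```

View pics/w9.png

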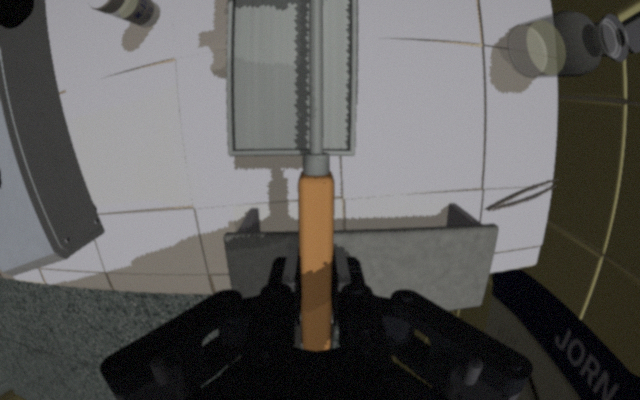

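View pics/sc9a.png

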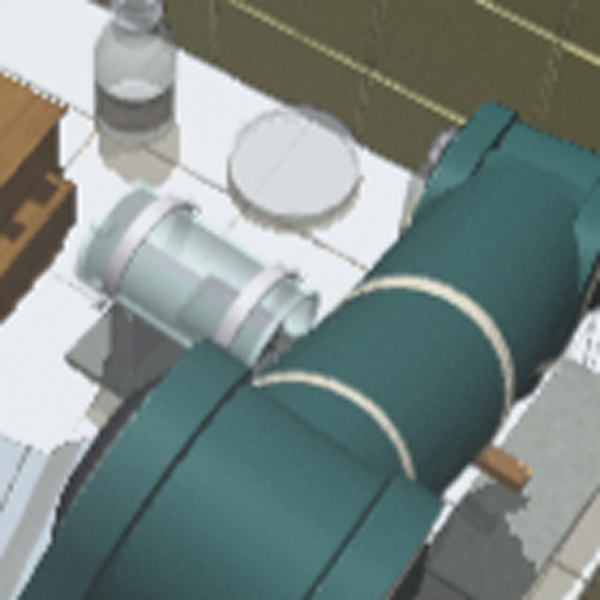

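```bash
python3 -m jog '{"travel":[[0,0.15,0],[0,0.25,0],[0,0.3,0],[0,0.3,0],[0,0.3,0]],"roll":[0,0,0,0,0],"claw":[1,1,1,1,1]}'; python3 -m jog '{"travel":[[0,0.3,0],[0,0.3,0],[0,0.3,0],[0,0.2,0],[0,0.1,0]],"roll":[0,0,0,0,0],"claw":[1,1,1,1,1]}';python3 - <<'E'
from h import *
where(); shot('wrist','w10')
E
```

```text
time_s: 10.85
tcp_pos: [0.5194, -0.4142, 0.1418]
tcp_rot: [3.002, -0.905, 0.005]
contact_force: [1.0, 1.2, -0.8]
finger_gap: 0.0143
time_s: 11.35
tcp_pos: [0.5001, -0.4429, 0.1419]
tcp_rot: [3.0, -0.908, 0.005]
contact_force: [0.7, 0.7, -1.4]
finger_gap: 0.0147
prong tube x,rod y,z mm -70.7 -11.4 146.0 grip y -11.4 rod yaw 56.32 F [ 0.7  0.7 -1.4] t 11.35 gap 0.014652172892074333
```

View pics/w10.png

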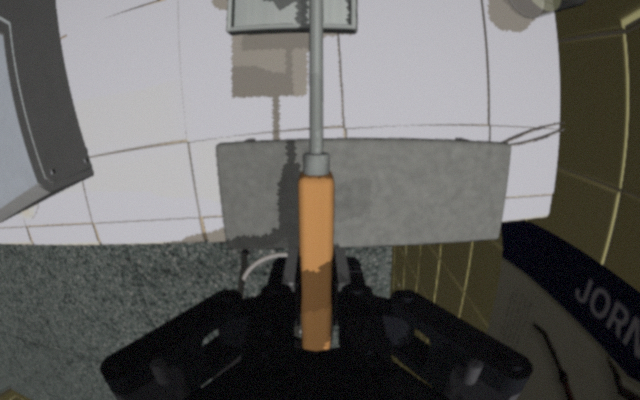

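```bash
python3 -m jog '{"travel":[[0,0.15,0],[0,0.25,0],[0,0.3,0],[0,0.25,0],[0,0.15,0]],"roll":[0,0,0,0,0],"claw":[1,1,1,1,1]}'
python3 - <<'E'
from h import *
where(); shot('side','sd11'); shot('scene','sc11'); where()
p=cv2.imread("pics/sc11.png"); a=cv2.resize(p[110:250,290:430],(600,600),interpolation=2)
cv2.imwrite("pics/sc11a.png",a)
p=cv2.imread("pics/sd11.png"); cv2.imwrite("pics/sd11a.png",cv2.resize(p[150:270,270:430],(800,600),interpolation=2))
E
```

```text
time_s: 11.9
tcp_pos: [0.4841, -0.467, 0.142]
tcp_rot: [3.001, -0.906, 0.005]
contact_force: [0.8, -0.2, -1.0]
finger_gap: 0.0149
prong tube x,rod y,z mm -99.7 -11.3 146.2 grip y -11.5 rod yaw 56.39 F [ 0.8 -0.2 -1. ] t 11.9 gap 0.014863221894111761
prong tube x,rod y,z mm -99.8 -11.3 146.2 grip y -11.5 rod yaw 56.36 F [-0.2  0.1 -0.9] t 12.0 gap 0.014504318793328376
```

View pics/sd11a.png

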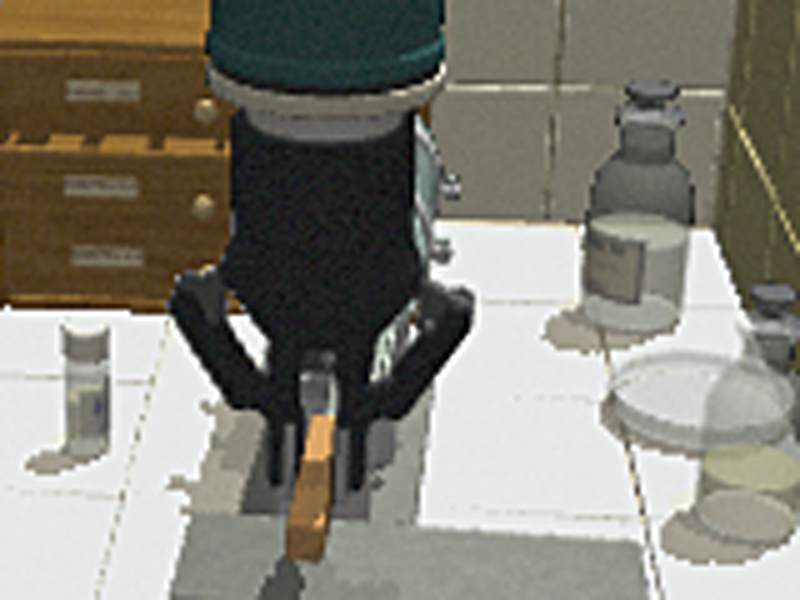

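View pics/sc11a.png

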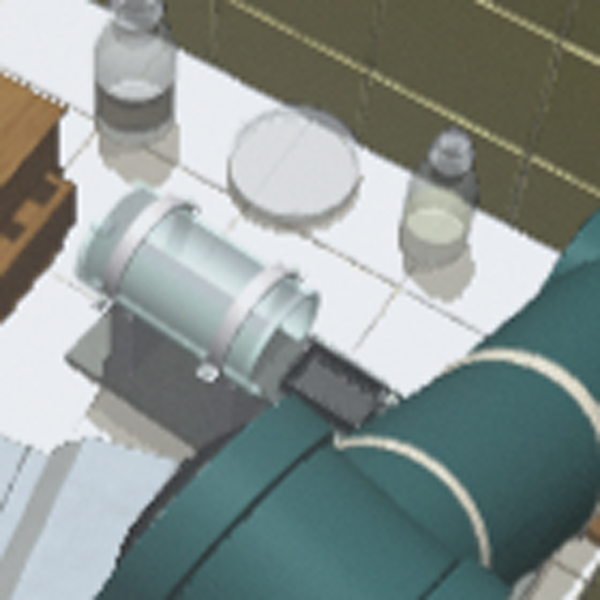

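Run:
```python
from h import *
def tf(P): q=P-M; return np.array([q@U,q@Y]).round(4)
for a,b in((318,343),(283,380),(390,388),(355,420)): print(tf(plane('scene',290+a/4.2857,110+b/4.2857,.137)))
# rim visible: proj of mouth bottom etc.
print(((proj('scene',M)-[290,110])*4.2857).round(0),((proj('scene',M+[0,0,.047])-[290,110])*4.2857).round(0))
```

```text
[-0.0179 -0.0214]
[-0.0154  0.0206]
[-0.0828 -0.0225]
[-0.0774  0.0157]
[283. 345.] [287. 313.]
```

```bash
python3 -m jog '{"travel":[[0,-0.2,0],[0,-0.1,0],[0,0,0]],"roll":[0,0,0],"claw":[1,1,1]}'
python3 - <<'E'
from h import *
where()
E
```

```text
time_s: 12.3
tcp_pos: [0.4889, -0.4599, 0.142]
tcp_rot: [3.001, -0.907, 0.005]
contact_force: [-0.5, -0.5, -0.7]
finger_gap: 0.0145
prong tube x,rod y,z mm -91.1 -11.3 146.2 grip y -11.5 rod yaw 56.38 F [-0.5 -0.5 -0.7] t 12.3 gap 0.01450629036307274
```

```bash
python3 -m jog '{"travel":[[0.2,0,0],[0.3,0,0],[0.3,0,0],[0.2,0,0],[0.1,0,0]],"roll":[0,0,0,0,0],"claw":[1,1,1,1,1]}'
python3 - <<'E'
from h import *
where(); shot('scene','sc12'); shot('wrist','w12')
p=cv2.imread("pics/sc12.png"); a=cv2.resize(p[110:250,290:430],(600,600),interpolation=2)
cv2.imwrite("pics/sc12a.png",a)
E
```

```text
time_s: 12.8
tcp_pos: [0.5144, -0.4762, 0.1422]
tcp_rot: [3.001, -0.905, 0.006]
contact_force: [-0.2, -0.4, -0.9]
finger_gap: 0.0142
prong tube x,rod y,z mm -90.5 -41.4 146.4 grip y -41.8 rod yaw 56.43 F [-0.2 -0.4 -0.9] t 12.8 gap 0.014204664004268723
```

View pics/sc12a.png

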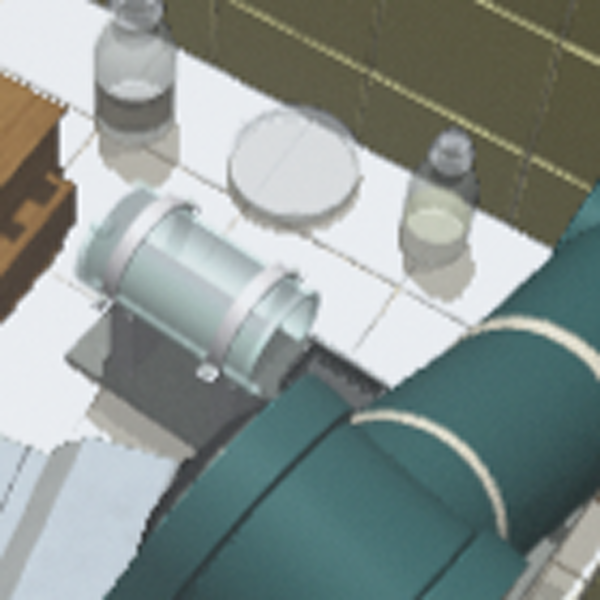

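View pics/w12.png

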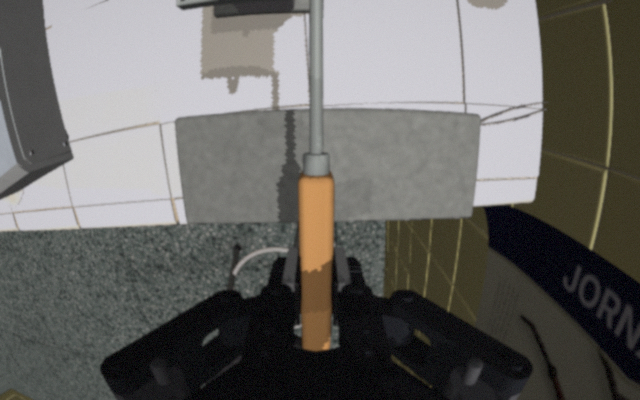

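```bash
python3 -m jog '{"travel":[[0,0,-0.4],[0,0,-0.8],[0,0,-1],[0,0,-1],[0,0.2,-1]],"roll":[0,0,0,0,0],"claw":[1,1,1,1,1]}'; python3 -m jog '{"travel":[[0,0,-0.3],[0,0,0],[0,0,0],[0,0,0],[0,0,0]],"roll":[0.1,0.14,0.14,0.14,0.14],"claw":[1,1,1,1,1]}'; python3 -m jog '{"travel":[[0,0,0],[0,0,0],[0,0,0],[0,0,0],[0,0,0]],"roll":[0.14,0.14,0.14,0.14,0.14],"claw":[1,1,1,1,1]}'
python3 - <<'E'
from h import *
where(); rel(0,[.5013,-.4241,.16])
E
```

```text
time_s: 13.4
tcp_pos: [0.5096, -0.4775, 0.2498]
tcp_rot: [3.004, -0.905, -0.003]
contact_force: [1.2, -0.5, -0.9]
finger_gap: 0.0146
time_s: 13.9
tcp_pos: [0.5094, -0.4789, 0.2679]
tcp_rot: [2.527, -1.858, 0.015]
contact_force: [0.3, 0.8, -1.3]
finger_gap: 0.0145
time_s: 14.4
tcp_pos: [0.5087, -0.4782, 0.273]
tcp_rot: [-1.699, 2.641, -0.021]
contact_force: [-0.6, 0.2, 0.4]
finger_gap: 0.0143
prong tube x,rod y,z mm -221.4 -186.2 279.8 grip y -38.2 rod yaw -24.49 F [-0.6  0.2  0.4] t 14.4 gap 0.014329730571374513
tcp [ 0.5087 -0.4782  0.273 ] xaxis yaw -114.49 z [ 0.008 -0.011 -1.   ]
travel units [-1.88  1.22  4.49]
```

```bash
python3 -m jog '{"travel":[[-0.5,0.3,0],[-0.7,0.4,0],[-0.6,0.3,0],[-0.1,0,0]],"roll":[0.12,0,0,0],"claw":[1,1,1,1]}'
python3 - <<'E'
from h import *
where(); rel(0,[.5013,-.4241,.16]); shot('wrist','w13'); shot('side','sd13')
E
```

```text
time_s: 14.8
tcp_pos: [0.5101, -0.4228, 0.2755]
tcp_rot: [-1.521, 2.745, -0.024]
contact_force: [0.0, -0.1, -0.4]
finger_gap: 0.0144
prong tube x,rod y,z mm -194.1 -158.5 282.7 grip y -8.6 rod yaw -32.02 F [ 0.  -0.1 -0.4] t 14.8 gap 0.014380997352005627
tcp [ 0.5101 -0.4228  0.2755] xaxis yaw -122.03 z [ 0.01  -0.012 -1.   ]
travel units [0.21 0.34 4.62]
```

View pics/w13.png

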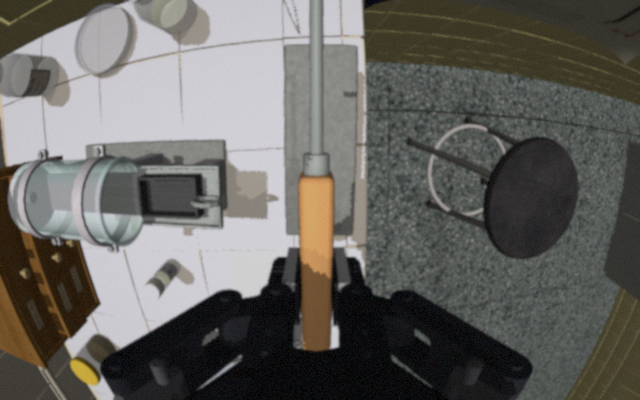

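View pics/sd13.png

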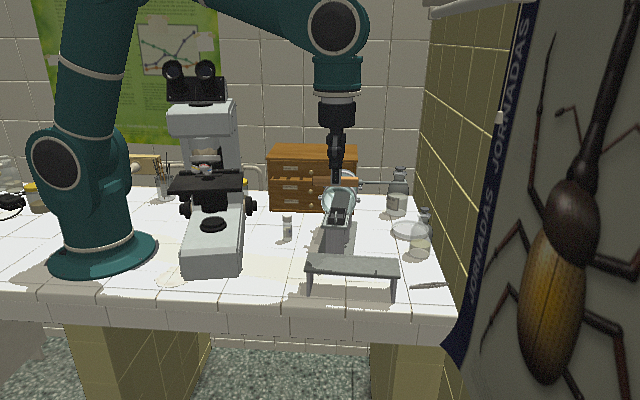

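Run:
```python
from h import *
def tf(P): q=P-M; return np.array([q@U,q@Y]).round(4)
o=np.load("pics/w13_o.npy",allow_pickle=True).item()
p=cv2.imread("pics/w13.png"); cv2.imwrite("pics/w13a.png",cv2.resize(p[120:250,80:240],(738,600),interpolation=2))
print([plane('wrist',a,b,.08,o).round(4) for a,b in((284,45),(357,45),(353,238),(286,233))])
```

```text
[array([ 0.6569, -0.4748,  0.08  ]), array([ 0.6157, -0.5417,  0.08  ]), array([ 0.4282, -0.4243,  0.08  ]), array([ 0.476 , -0.3605,  0.08  ])]
```

View pics/w13a.png

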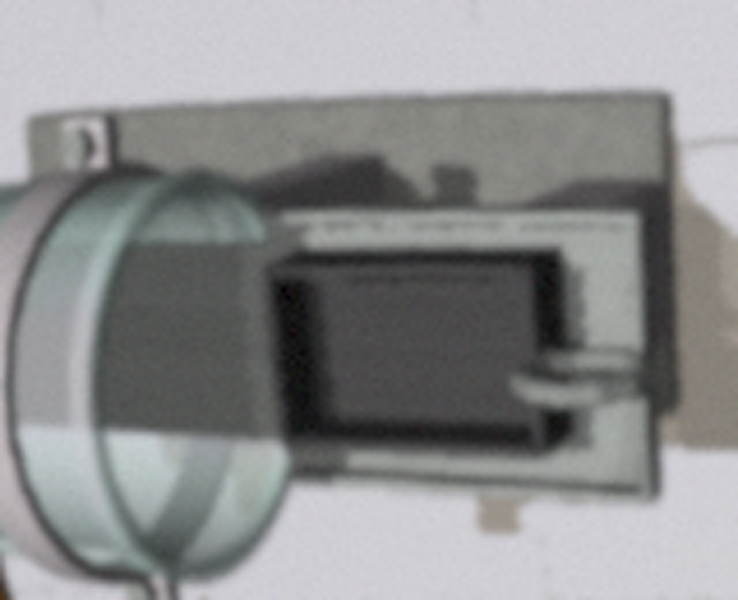

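```bash
python3 - <<'E'
from h import *
def tf(P): q=P-M; return np.array([q@U,q@Y]).round(4)
o=np.load("pics/w13_o.npy",allow_pickle=True).item()
for a,b in((272,265),(290,450),(560,255),(578,440)): print(tf(plane('wrist',80+a/4.6125,120+b/4.615,.137,o)))
for a,b in((642,210),(660,495)): print('tray end',tf(plane('wrist',80+a/4.6125,120+b/4.615,.122,o)))
rel(0,[.5013,-.4241,.1])
E
python3 -m jog '{"travel":[[0.2,0.34,0.6],[0,0,1],[0,0,1],[0,0,1],[0,0,0.4]],"roll":[0.005,0,0,0,0],"claw":[1,1,1,1,1]}'
python3 - <<'E'
from h import *
where(); rel(0,[.5013,-.4241,.0855])
E
```

```text
[-0.0149 -0.023 ]
[-0.0138  0.021 ]
[-0.0875 -0.0252]
[-0.0887  0.0156]
tray end [-0.1016 -0.0322]
tray end [-0.1021  0.0335]
tcp [ 0.5098 -0.4246  0.2753] xaxis yaw -122.09 z [ 0.01  -0.013 -1.   ]
travel units [0.13 0.4  7.01]
time_s: 15.4
tcp_pos: [0.5001, -0.4309, 0.1747]
tcp_rot: [-1.51, 2.751, -0.033]
contact_force: [-0.5, 0.1, -1.7]
finger_gap: 0.014
prong tube x,rod y,z mm -207.5 -154.7 182.7 grip y -4.8 rod yaw -32.48 F [-0.5  0.1 -1.7] t 15.4 gap 0.01401769570832876
tcp [ 0.5001 -0.4309  0.1747] xaxis yaw -122.49 z [ 0.013 -0.017 -1.   ]
travel units [-0.28  0.18  3.56]
```

```bash
python3 -m jog '{"travel":[[-0.2,0.15,0.6],[0,0,0.8],[0,0,0.8],[0,0,0.5],[0,0,0]],"roll":[0,0,0,0,0],"claw":[1,1,1,1,1]}'
python3 - <<'E'
from h import *
where(); rel(0,[.5013,-.4241,.0855])
E
```

```text
time_s: 15.9
tcp_pos: [0.5002, -0.4295, 0.1057]
tcp_rot: [-1.507, 2.753, -0.036]
contact_force: [-0.7, 0.0, -1.0]
finger_gap: 0.0145
prong tube x,rod y,z mm -206.7 -154.0 113.9 grip y -4.0 rod yaw -32.61 F [-0.7  0.  -1. ] t 15.9 gap 0.01448603711158108
tcp [ 0.5002 -0.4295  0.1057] xaxis yaw -122.62 z [ 0.013 -0.019 -1.   ]
travel units [-0.21  0.09  0.8 ]
```

```bash
python3 -m jog '{"travel":[[0,0.1,0.35],[0,0,0.2],[0,0,0]],"roll":[0,0,0],"claw":[1,1,1]}'
python3 - <<'E'
from h import *
where(); rel(0,[.5013,-.4241,.0855])
E
```

```text
time_s: 16.2
tcp_pos: [0.4987, -0.4296, 0.093]
tcp_rot: [-1.506, 2.753, -0.039]
contact_force: [-0.1, -0.0, -0.3]
finger_gap: 0.0145
prong tube x,rod y,z mm -207.6 -152.8 101.6 grip y -2.9 rod yaw -32.62 F [-0.1 -0.  -0.3] t 16.2 gap 0.014484938507952693
tcp [ 0.4987 -0.4296  0.093 ] xaxis yaw -122.64 z [ 0.015 -0.02  -1.   ]
travel units [-0.24  0.04  0.3 ]
```

```bash
python3 -m jog '{"travel":[[0,0,0.15],[0,0,0.1],[0,0,0]],"roll":[0,0,0],"claw":[1,1,1]}'
python3 - <<'E'
from h import *
where(); rel(0,[.5013,-.4241,.0855]); shot('wrist','w14')
E
```

```text
time_s: 16.5
tcp_pos: [0.4993, -0.4301, 0.0874]
tcp_rot: [-1.506, 2.752, -0.042]
contact_force: [-0.1, 0.4, -0.2]
finger_gap: 0.0143
prong tube x,rod y,z mm -207.7 -153.6 96.2 grip y -3.7 rod yaw -32.62 F [-0.1  0.4 -0.2] t 16.5 gap 0.014308477320837735
tcp [ 0.4993 -0.4301  0.0874] xaxis yaw -122.64 z [ 0.016 -0.021 -1.   ]
travel units [-0.24  0.06  0.07]
```

View pics/w14.png

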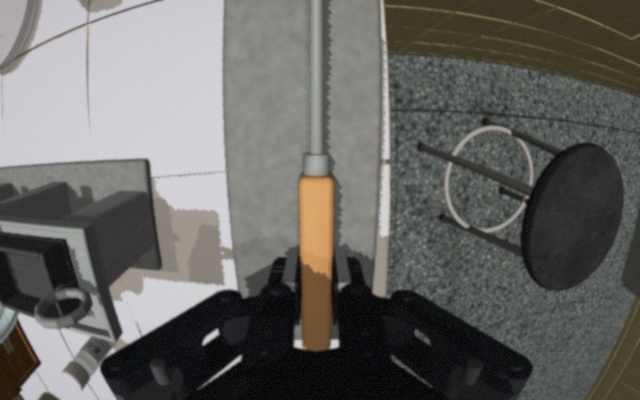

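```bash
python3 -m jog '{"travel":[[0,0,0],[0,0,0],[0,0,0],[0,0,0],[0,0,0]],"roll":[0,0,0,0,0],"claw":[0.8,0.5,0.5,0.5,0.5]}'; python3 -m jog '{"travel":[[0,0,-0.3],[0,0,-0.6],[0,0,-1],[0,0,-1],[0,0,-1]],"roll":[0,0,0,0,0],"claw":[0.5,0.5,0.5,0.5,0.5]}'
python3 - <<'E'
from h import *
where(); shot('wrist','w15');shot('side','sd15')
p=cv2.imread("pics/sd15.png"); cv2.imwrite("pics/sd15a.png",cv2.resize(p[170:310,270:430],(685,600),interpolation=2))
E
```

```text
time_s: 17.05
tcp_pos: [0.4998, -0.4304, 0.0884]
tcp_rot: [-1.506, 2.752, -0.044]
contact_force: [1.3, 0.6, -0.0]
finger_gap: 0.0431
time_s: 17.55
tcp_pos: [0.4969, -0.4272, 0.1899]
tcp_rot: [-1.507, 2.753, -0.038]
contact_force: [0.1, 0.6, -0.5]
finger_gap: 0.0427
prong tube x,rod y,z mm -206.6 -150.0 198.3 grip y -0.1 rod yaw -32.62 F [ 0.1  0.6 -0.5] t 17.55 gap 0.04266000569046748
```

View pics/w15.png

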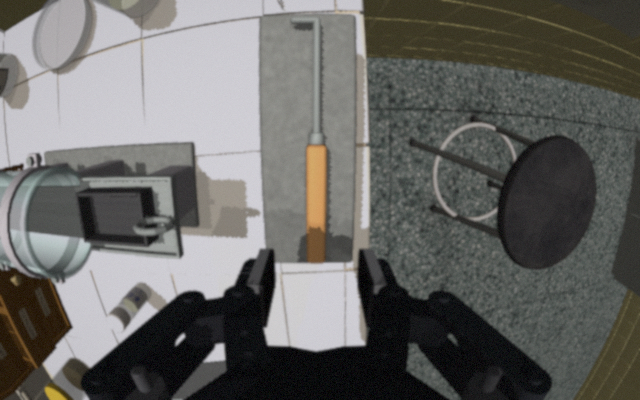

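View pics/sd15a.png

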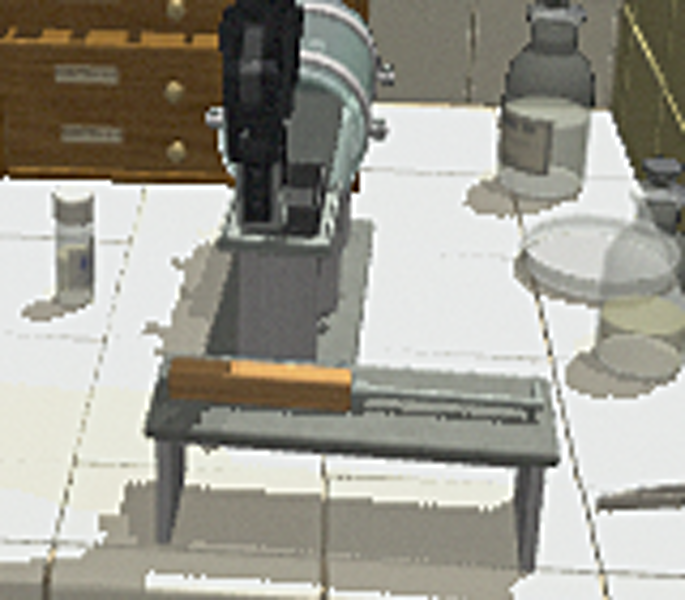

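```bash
python3 -m jog '{"travel":[[0,0,-1],[0,0,-1],[0,0,-1],[0,0,-0.5],[0,0,0]],"roll":[0,0,0,0,0],"claw":[0.5,0.5,0.5,0.5,0.5]}'
python3 - <<'E'
from h import *
o,p,d=shot('wrist','w16');o2,s,d2=shot('side','sd16')
a=cv2.imread("pics/side0.png"); print('vial diff',cv2.absdiff(a[205:245,275:300],s[205:245,275:300]).mean())
def tf(P): q=P-M; return np.array([q@U,q@Y]).round(4)
h=cv2.cvtColor(p,cv2.COLOR_BGR2HSV); m=cv2.inRange(h,(8,110,90),(22,255,255)); m[:,:270]=0; m[:,370:]=0
v,u=np.nonzero(m); P=plane('wrist',u,v,.1,o)[:,:2]*1000; print(cv2.minAreaRect(P.astype(np.float32)))
yl=cv2.inRange(h,(22,150,100),(35,255,255)); n,l,st,c=cv2.connectedComponentsWithStats(yl); i=1+st[1:,4].argmax() if n>1 else 0; print('jar lid',plane('wrist',c[i][0],c[i][1],.097,o), st[i])
cv2.imwrite("pics/w16a.png",cv2.resize(p[100:300,40:240],(600,600),interpolation=2))
E
```

```text
time_s: 18.15
tcp_pos: [0.4961, -0.4257, 0.2871]
tcp_rot: [-1.505, 2.75, -0.049]
contact_force: [-0.2, -0.4, 0.0]
finger_gap: 0.0431
vial diff 1.6973333333333334
((499.61468505859375, -429.5713806152344), (14.978547096252441, 96.34880065917969), 57.0970458984375)
jar lid [0.45053068 0.17233222 0.097     ] [ 69 356  21  23 280]
```

View pics/w16.png

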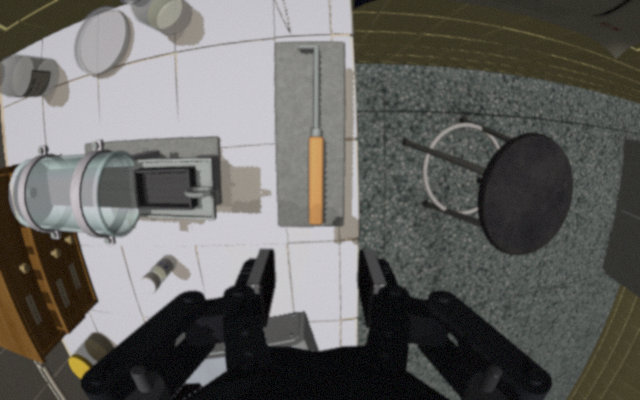

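View pics/w16a.png

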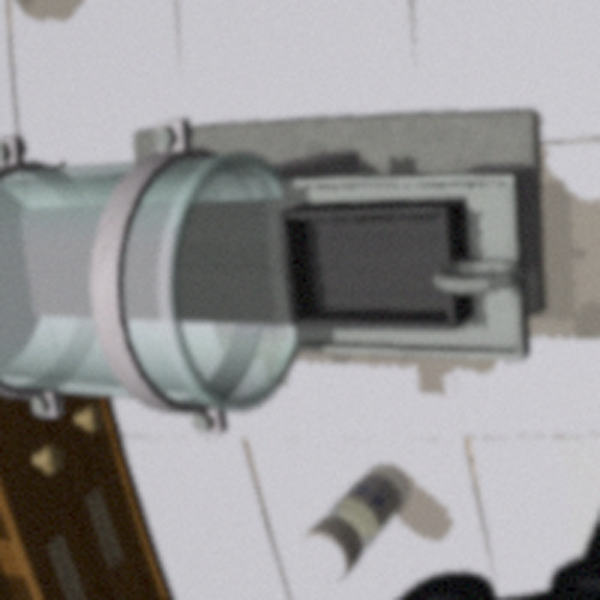

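Everything is in place: the boat stands upright on the tray clear of the mouth, the rod lies flat on the riser, and the vial and jar are standing and look unmoved.

```bash
python3 -c "
from bench import finish_job; print(finish_job())"
```

```text
the job is handed in; nothing more can be done
None
```

I picked up the hook rod, hooked the boat's loop inside the tube and drew the boat onto the tray. I then unhooked it, laid the rod flat on the riser again and backed the gripper off. The job was handed in at about 18 s of the 58 s allowed.

**Boat:** The last pictures show it upright on the tray. When I measured it after unhooking, its rear end was about 14–16 mm outside the mouth and its front about 10–15 mm short of the end lip. The hooking itself was blind, because the arm hid the loop. I confirmed it only by seeing the boat move with the hook.

**Rod:** The handle centre is at about (0.500, -0.430), and the whole rod is on the board and aligned with it. I set it down with the tool tilted about 1.5°, and it settled flat once released.

**Vial and jar:** The vial's patch in the side camera is nearly unchanged from the start. The jar's lid measured 13 mm from my first rough reading, (0.451, 0.172) against (0.438, 0.177). I put that down to picking the first point by eye and to the lid now lying at the edge of the fisheye view. The arm never went near the jar.

**Forces:** Every wrist reading I took stayed under about 3 N.

The first grip on the handle sat too high, so I opened the gripper and gripped again lower before lifting. The cameras disagreed by 2–3 mm on the tube's position, which was within the clearance I had.

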